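# Load, shut and pin a sprung slide press, and keep it pressed

### The job

Lay the pack of glass slides flat on the blue sprung bed of the clamshell press, between its raised edges, and fold the clear cover down onto it. Then take the red-knobbed lock pin from its stand, put it down through the hole in the cover's tongue and on into the lower half, and push the knob down until the pin is fully home and the cover is shut. Finish while still holding or pressing the knob down, because the springs lift the cover again if you let go; leave the brown bottle, the small carton, the marker and the timer where they are.

Things in the scene. Friction and masses are not known exactly. Their poses are not given: they have to be found in the camera images.
- press: the clamshell press, fixed to the worktop. Lower half: a grey slab 110 x 222 x 22 mm (its x, y, z); origin on the worktop, 4 mm towards +y from the middle of the slab's underside, straight below the bed's centre; z up. Hinge at y = +88 mm, lock tongue (36 mm square aluminium block, 36 mm tall) at y = -92 mm. The press stands at different places and yaws
- bed_top (a point): centre of the top of the blue sprung bed (96 x 48 mm, x and y as the press's), 32 mm above the worktop when unloaded. Raised edges 4 mm high at both ends and beside the four corners leave a space 83 mm along x by 33 mm along y; both long sides are open over the middle 56 mm, so fingers can go down beside the pack there. Nothing else stands within 70 mm of it in y above 22 mm
- bed (a joint): travel of the bed downwards against its springs: 0 up, 0.005 m at most; about 0.004 when the cover is shut on the pack. It takes 5 N to start and 13 N at 4 mm
- cover_hinge (a point): point in the middle of the cover's hinge axis, 41 mm above the worktop. The axis runs along the press's x; the point's axes turn with the cover: the cover reaches 198 mm from here along the point's -y
- cover (a joint): angle of the cover in rad: 0 shut (level); opens upward, away towards the press's +y, stop 1.92; starts at 1.66 to 1.9, past upright. Plate 96 mm wide, 10 mm thick (axis at mid-thickness), 0.2 kg. Damped: tipped back past upright it sinks shut by itself in about 2 s. On the pack it rests ajar at about 0.05, tongue 9 mm high; about 5 N on the tongue shuts it; released, it lifts again
- cover_hole (a point): centre of the upper mouth of the through hole (14 mm, chamfered) in the cover's tongue, 180 mm from the hinge, tongue 10 mm thick; point axes turn with the cover. Shut: 46 mm above the worktop
- press_hole (a point): centre of the upper mouth of the vertical hole (14 mm, chamfered, 36 mm deep to the worktop) in the lower tongue, 36 mm above the worktop; axes as the press's; straight below the cover's hole when shut
- pin_knob (a point): the lock pin's grip centre: half-way up its red round knob (20 mm diameter, 40 mm tall); z up the pin. 25 mm below is the underside of a steel flange (26 mm diameter, 5 mm thick), then the shaft, 10 mm diameter, 38 mm long with a cone tip; 60 g. Fully home, the flange rests on the cover's tongue and this point is 71 mm above the worktop
- pin_tip (a point): the lower end of the pin's shaft, 63 mm below the knob's centre; z up the pin
- pin_stand: fixed black block 46 x 46 x 46 mm, origin at the centre of its underside; the pin stands upright in its 12.5 mm hole, the flange on top. It and the slide pack may have changed places
- pack_center (a point): centre of the pack of glass slides, pale clear block 25 mm (its x) by 75 mm (its y) by 8 mm thick, 45 g, lying flat on the worktop; on the bed its y must lie along the press's x (either way round)
- stain_bottle: bystander: brown bottle, 48 x 105 mm tall; origin at its underside
- cover_slips: bystander: small white carton 46 x 66 x 30 mm; origin at its underside
- marker_red: bystander: white marker with red cap, 135 mm long, lying along its y; origin at its underside
- timer: bystander: white bench timer 62 x 62 x 18 mm; origin at its underside

How it is judged:
On the way, in this order (a step that is already met when the one before it is completed fails the run):
1. the slide pack lies flat on the bed, let go, the cover still open (x of pack_center in the frame of bed_top between -0.007 and 0.007 m and y of pack_center in the frame of bed_top between -0.007 and 0.007 m and z of pack_center in the frame of bed_top between 0.001 and 0.0065 m and angle between the y axis of pack_center and the x axis of press, either way round below 0.25 rad and contact force between the fingers and slide_pack below 0.3 N and value of joint cover above 0.5 rad), for 0.2 s.
2. the cover is folded down onto the pack (x of pack_center in the frame of bed_top between -0.007 and 0.007 m and y of pack_center in the frame of bed_top between -0.007 and 0.007 m and z of pack_center in the frame of bed_top between 0.001 and 0.0065 m and angle between the y axis of pack_center and the x axis of press, either way round below 0.25 rad and value of joint cover below 0.12 rad), for 0.2 s.
3. the pin passes through the cover's hole at least 6 mm into the lower hole (x of pin_tip in the frame of press_hole between -0.005 and 0.005 m and y of pin_tip in the frame of press_hole between -0.005 and 0.005 m and angle between pin_knob's own z axis and vertical below 0.2 rad and z of pin_tip in the frame of press_hole below -0.006 m and value of joint cover below 0.12 rad), for 0.1 s.
At the end, for the whole second after the job is handed in: Pack on the bed within 7 mm of its centre and lined up; cover under 0.016 rad; pin upright, within 5 mm of the lower hole's axis, its tip at least 24.5 mm below that hole's mouth; pin bears on the press, and fingers on the pin, with over 2.5 N through the last second (x of pack_center in the frame of bed_top between -0.007 and 0.007 m and y of pack_center in the frame of bed_top between -0.007 and 0.007 m and z of pack_center in the frame of bed_top between 0.001 and 0.0065 m and angle between the y axis of pack_center and the x axis of press, either way round below 0.25 rad and x of pin_tip in the frame of press_hole between -0.005 and 0.005 m and y of pin_tip in the frame of press_hole between -0.005 and 0.005 m and angle between pin_knob's own z axis and vertical below 0.2 rad and value of joint cover below 0.016 rad and z of pin_tip in the frame of press_hole below -0.0245 m and contact force between pin and press above 2.5 N and contact force between the fingers and pin above 2.5 N); the arm keeps its last pose, push and grip.
It fails at once if the brown bottle is pushed more than 25 mm from its place (distance of stain_bottle from where it was at the start of the episode above 0.025 m).
It fails at once if the small white carton is pushed more than 25 mm from its place (distance of cover_slips from where it was at the start of the episode above 0.025 m).
It fails at once if the marker is pushed more than 25 mm from its place (distance of marker_red from where it was at the start of the episode above 0.025 m).
It fails at once if the timer is pushed more than 25 mm from its place (distance of timer from where it was at the start of the episode above 0.025 m).
It also fails if it takes over 58 s, if anything falls off the work surface, if the arm or the gripper's body presses on something with over 40 N, if the wrist force passes 120 N, or if a joint passes its speed limit or range.

### The arm

A 7-joint arm with a two-finger parallel gripper is mounted at the origin on a cart in front of the work surface, level with it; the furniture and walls round the work are solid. World frame = base frame: x ahead of the robot, y to its left, z up, the work surface at z = 0. Lengths are in m, angles in rad, forces in N, time in s.
With the tool pointing down it reaches from about 0.4 to 0.9 m from the base axis. Payload 5.5 kg.
Tool frame: the origin (TCP) lies on the centre line of the jaws, within the pads' length; the fingertips stand 19 mm ahead of it and the grasp point (between the pads) is the TCP; z points along the fingers, y is the direction in which the jaws open and shut (so a half turn about z gives the same grasp; the last joint's range is limited). The gripper opens to 92 mm and grips with 3 to 60 N. Pads are 19 mm wide; open, the fingers measure 130 mm over their backs; the gripper's body (75 mm by 190 mm) begins 47 mm behind the grasp point.
Start: joints at [1.406, 0.501, -0.427, 1.55, 0.221, 1.138, -0.21], TCP at [0.27, -0.591, 0.246] pointing down, gripper open.
Joint ranges: [-2.88, 2.88], [-0.31, 2.03], [-1.54, 1.56], [0.2, 2.42], [-1.41, 4.55], [0.19, 2.02], [-2.57, 2.57]. Speed limits (rad/s): [2.57, 2.57, 3.14, 3.14, 3.14, 3.14, 3.14].

### API

Orientations are given as a 3x3 rotation matrix whose columns are the frame's x, y, z axes.
In Python, from bench import robot gives the robot as it stands.
- The arm moves only by the shell command python3 -m jog 'ROWS' [OPENING] [FORCE]. ROWS is JSON, a list of rows, each a list of 6 numbers: the shift along the tool's x, y, z in cm, then the turn, a rotation vector about the tool's x, y, z in rad. A call has 1 to 12 rows; each row shifts and turns the pose as measured when the row begins, along the tool's axes as they then stand; what a row does not reach is not made up. A row lasts 1/8 s, in which the tool goes at most 62.5 mm and 10.7 degrees, less where a joint would pass 70% of its speed; a pose out of reach is approached as far as the arm can. A call with a gripper value outside its range is refused whole. OPENING is the finger opening in cm, from 0 to 9.18, set as the call begins (- or left out, the last holds). The fingers move at their own pace and stop on an object; FORCE is the grip in N (left out, the last holds). Time passes only in rows, so rows that do not move let the fingers close. It gives the time, the measured TCP pose, the force and the opening at its end, in the units of the state.
- robot.state(): the state, without advancing time (a new reading comes with each control period).
- robot.get_image(name): name is "scene" or "side" or "wrist"; returns the picture (480x640x3 uint8, red, green, blue); there is no depth.
- robot.camera_info(name): a dict with "fovy" (degrees; the focal length in pixels is half the picture's height over the tangent of half this angle, whatever the lens; pixels are square), "cx", "cy" (the principal point, pixels), "position" and "attitude" of the camera in the world; the wrist camera has in their place "T_tool_cam" (4x4, takes a point from camera to tool coordinates, whose origin is the TCP and whose axes are the flange's). Camera axes: x right, y up, looking along -z (the intrinsics and any distortion apply to the point x, -y, -z); pixel columns grow to the right and rows downward; lengths in m; the calibration is good to about 2 mm. A picture is of the moment at which its call begins: read the wrist's pose just before it. camera_info takes no time and is no camera call.
- robot.close_job(): hands the job in, once; it reports no verdict.
The state is a dict: "clock": time; "qpos": joint angles; "qvel": joint speeds; "tau": joint torques, N m; "tool_pos": TCP position; "orientation": TCP orientation; "wrist_force": force on the tool from outside, world axes, zero at the start; "ft_torque": the same for the moment, N m; "opening": finger opening in m.
Only numpy, scipy, OpenCV 4.12 (cv2) and the standard library are available. Lean on these libraries where they do the work, as an engineer would, in place of code of your own. Each camera call takes 0.05 s, during which the arm holds its last target.

## Working session

There is one attempt and no reset: what is moved stays moved. The work goes in short steps, Python scripts to look and compute and a shell command to move; the robot and the scene stay as the last step left them, time stands still between calls to the robot, and variables do not carry over. Pictures are saved under pics/ and viewed, and the job is handed in when it is done.

```bash
ls; mkdir -p pics; python3 - <<'E'
from bench import robot
import cv2,json
s=robot.state(); print(s)
for n in ["scene","side","wrist"]:
    print(n,robot.camera_info(n))
    im=robot.get_image(n); cv2.imwrite(f"pics/{n}0.png",im[:,:,::-1])
E
```

```text
pics
{'clock': 0.0, 'qpos': array([ 1.40620953,  0.50186788, -0.42678787,  1.55141517,  0.22078672,
        1.13832334, -0.21030316]), 'qvel': array([ 5.46314615e-04, -8.71606544e-04, -1.72090992e-03,  4.64692915e-04,
        1.10773791e-03, -6.41460580e-04,  2.18219341e-05]), 'tau': array([ 1.75047637e-05, -5.66605246e+01, -5.81594735e+00, -2.79122150e+01,
       -6.84986031e-02,  3.05466482e-02,  1.22745196e-04]), 'tool_pos': array([ 0.26934381, -0.59084632,  0.24467997]), 'orientation': array([[ 9.09871121e-01,  4.14890344e-01, -7.39129798e-04],
       [ 4.14890994e-01, -9.09869313e-01,  1.81530787e-03],
       [ 8.06421857e-05, -1.95835451e-03, -9.99998079e-01]]), 'wrist_force': array([-0.1212157 ,  0.27334109, -1.03472492]), 'ft_torque': array([-0.00745269,  0.00262949, -0.02285831]), 'opening': 0.09186336191247044}
scene {'fovy': 52.15185305362135, 'cx': 321.4991352573121, 'cy': 240.0933076822876, 'position': array([-0.02091208,  0.42568819,  0.76094557]), 'attitude': array([[-0.63972731,  0.5102578 , -0.57479209],
       [-0.76858117, -0.43019049,  0.47351783],
       [-0.00565392,  0.74469666,  0.66737914]])}
side {'fovy': 47.352927814899694, 'cx': 312.4424659554518, 'cy': 241.9196918743924, 'position': array([ 0.47830039, -0.77205539,  0.58954688]), 'attitude': array([[ 0.99811751,  0.02605666, -0.05552014],
       [-0.06046783,  0.56939509, -0.8198371 ],
       [ 0.01025067,  0.82165095,  0.5698988 ]])}
wrist {'fovy': 60.49796153049804, 'cx': 332.43791800964533, 'cy': 231.289326891773, 'T_tool_cam': array([[ 5.25369598e-04,  9.68568969e-01,  2.48744600e-01,
         6.69053480e-02],
       [ 9.99999762e-01, -6.20038135e-04,  3.02238618e-04,
        -2.88962655e-04],
       [ 4.46970084e-04,  2.48744382e-01, -9.68569064e-01,
        -1.38643989e-01],
       [ 0.00000000e+00,  0.00000000e+00,  0.00000000e+00,
         1.00000000e+00]])}
```

View pics/scene0.png

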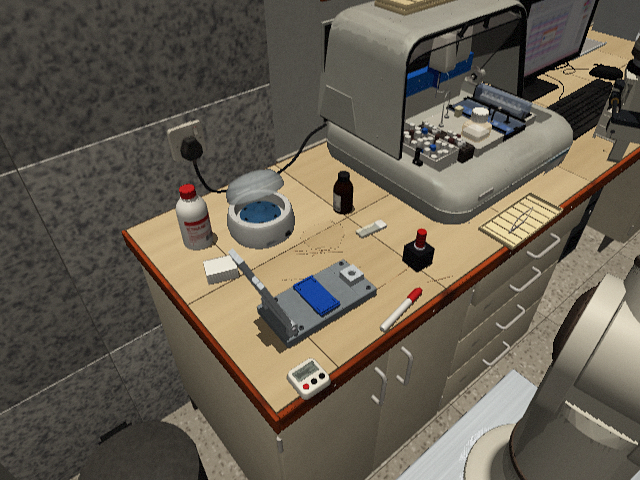

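View pics/side0.png

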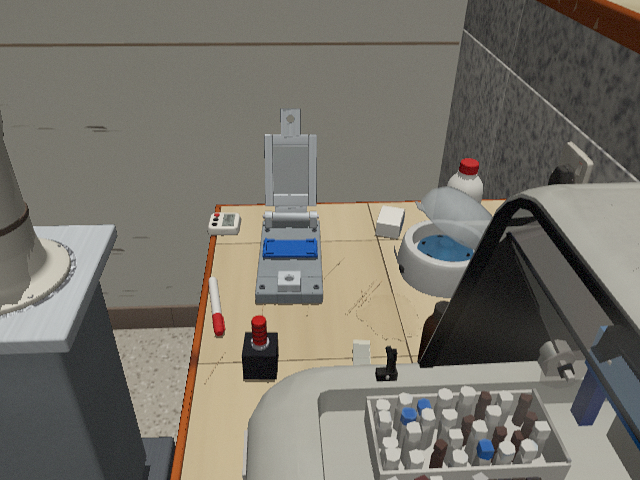

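View pics/wrist0.png

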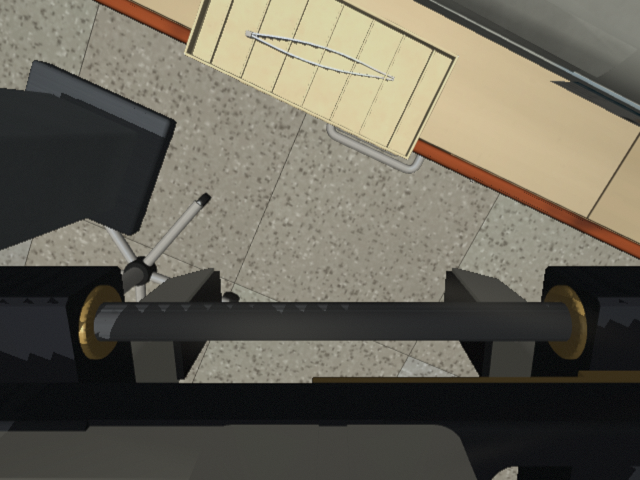

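The scene view shows the press at about (315,305) with its tongue at (350,272), the pin stand at (419,255), the slide pack at (371,229), the bottle at (343,190), the carton at (221,269), the marker at (402,310) and the timer at (309,377). I'll enlarge crops next.

```bash
cat > h.py <<'E'
import numpy as np, cv2
from bench import robot
def cam(n,s=None):
    c=robot.camera_info(n); f=240/np.tan(np.radians(c['fovy'])/2)
    if n=='wrist':
        T=np.eye(4); T[:3,:3]=s['orientation']; T[:3,3]=s['tool_pos']; T=T@c['T_tool_cam']
        R,p=T[:3,:3],T[:3,3]
    else: R,p=np.array(c['attitude']),np.array(c['position'])
    return f,c['cx'],c['cy'],R,p
def ray(C,u,v):
    f,cx,cy,R,p=C
    d=R@np.array([(u-cx)/f,-(v-cy)/f,-1]); return p,d/np.linalg.norm(d)
def onz(C,u,v,z):
    p,d=ray(C,u,v); return p+d*(z-p[2])/d[2]
def proj(C,X):
    f,cx,cy,R,p=C; q=R.T@(np.array(X)-p); return cx+f*q[0]/-q[2], cy-f*q[1]/-q[2]
def tri(obs):
    A=np.zeros((3,3));b=np.zeros(3);
    for C,u,v in obs:
        p,d=ray(C,u,v);M=np.eye(3)-np.outer(d,d);A+=M;b+=M@p
    X=np.linalg.solve(A,b); return X,[np.linalg.norm(np.cross(X-ray(C,u,v)[0],ray(C,u,v)[1])) for C,u,v in obs]
def crop(src,dst,x0,y0,w,h,k):
    im=cv2.imread(src)[y0:y0+h,x0:x0+w]; cv2.imwrite(dst,cv2.resize(im,None,fx=k,fy=k,interpolation=cv2.INTER_CUBIC))
E
python3 - <<'E'
from h import *
crop('pics/scene0.png','pics/s1.png',250,210,200,150,4)
crop('pics/side0.png','pics/d1.png',200,200,200,150,4)
crop('pics/side0.png','pics/d2.png',230,270,160,120,5)
E
```

```text
(no output)
```

View pics/s1.png

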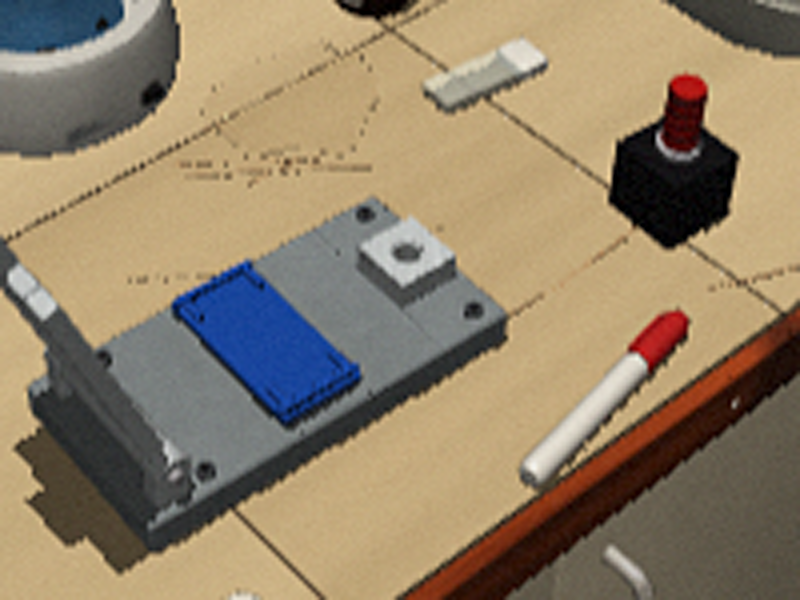

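View pics/d1.png

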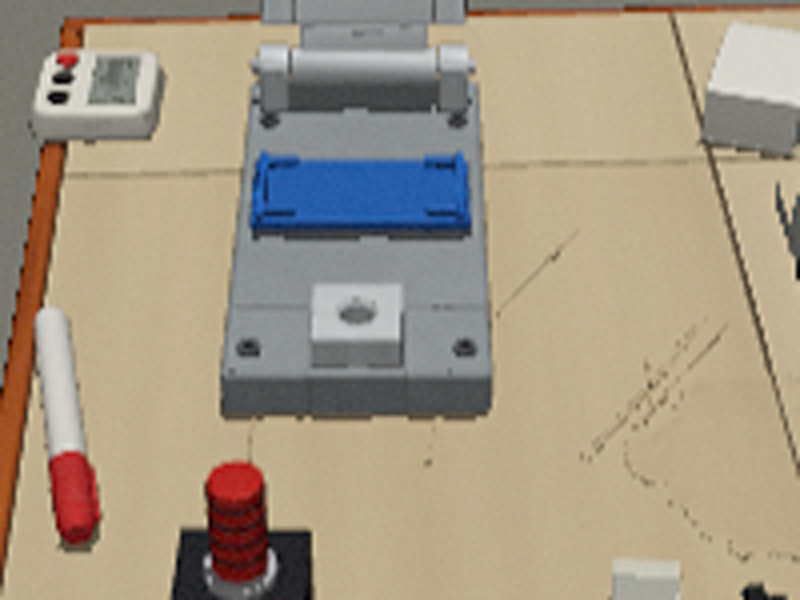

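View pics/d2.png

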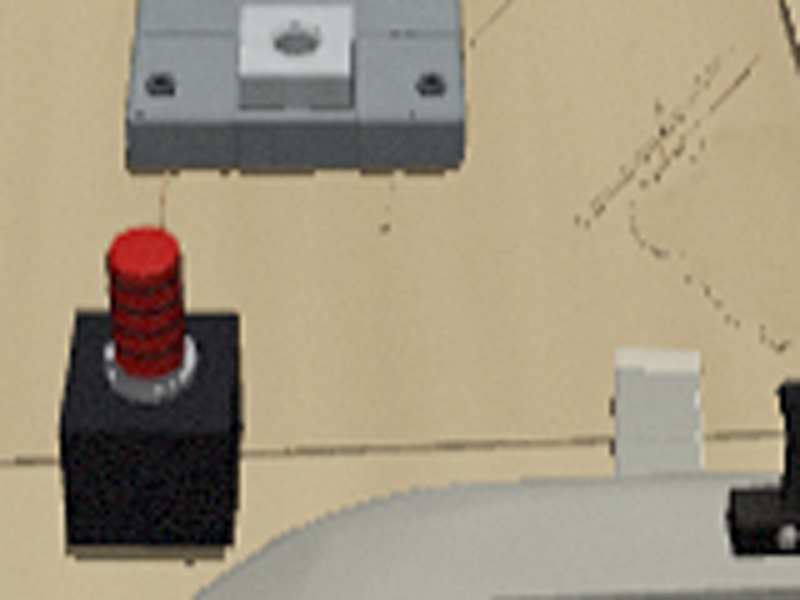

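```bash
python3 - <<'E'
from h import *
S=cam('scene');D=cam('side')
s=lambda u,v:(250+u/4,210+v/4); d=lambda u,v:(200+u/4,200+v/4); e=lambda u,v:(230+u/5,270+v/5)
for n,a,b,z in [('hole',s(407,251),d(357,311),.036),('bed',s(266,342),d(361,194),.032),('knobtop',s(688,82),e(145,243),.091),
 ('slabcorner R',s(507,320),e(465,127),.022),('slabcornerL',None,e(127,122),.022)]:
    print(n,onz(S,*a,z) if a else '',onz(D,*b,z)); 
    if a: print('   tri',*tri([(S,*a),(D,*b)]))
for n,p in dict(a=(422,90),b=(533,40),c=(548,62),d=(440,106)).items(): print('pack',n,onz(S,*s(*p),.008))
for n,p in dict(a=(615,369),b=(700,369)).items(): print('packside',n,onz(D,*e(*p),.008))
E
```

```text
hole [ 0.48577426 -0.07182807  0.036     ] [ 0.48851917 -0.07570878  0.036     ]
   tri [ 0.4880362  -0.07335626  0.03374657] [np.float64(0.0006005477453140279), np.float64(0.000600547745313975)]
bed [0.48706701 0.02110046 0.032     ] [0.49246278 0.01156031 0.032     ]
   tri [0.4918132  0.01820232 0.026693  ] [np.float64(0.000907795120427412), np.float64(0.0009077951204274235)]
knobtop [ 0.44384612 -0.22936787  0.091     ] [ 0.44517162 -0.22993111  0.091     ]
   tri [ 0.44470392 -0.22977989  0.09055949] [np.float64(0.0005006796903609738), np.float64(0.0005006796903608946)]
slabcorner R [ 0.42694212 -0.08727172  0.022     ] [ 0.54136647 -0.10579403  0.022     ]
   tri [ 0.498459   -0.10732488 -0.00511207] [np.float64(0.04900865542000555), np.float64(0.049008655420005716)]
slabcornerL  [ 0.43375385 -0.09812096  0.022     ]
pack a [ 0.59675903 -0.18638806  0.008     ]
pack b [ 0.58744817 -0.26860989  0.008     ]
pack c [ 0.56717036 -0.26081372  0.008     ]
pack d [ 0.57964297 -0.18475553  0.008     ]
packside a [ 0.57867422 -0.20074103  0.008     ]
packside b [ 0.6036967  -0.20200224  0.008     ]
```

```bash
python3 - <<'E'
from h import *
S=cam('scene');D=cam('side')
for n,p in dict(dev1=(360,182),dev2=(400,205),dev3=(445,218),dev4=(480,213),dev5=(570,155),tray=(480,222),bottle=(343,212),carton=(221,280),markend=(384,330),markred=(420,292),timer=(309,385),edge=(280,420),edge2=(450,300)).items(): print(n,onz(S,*p,0.0).round(3))
# top curve of device lid
for n,p in dict(lidtop=(404,45),lidbase=(402,157)).items():
  for z in (.1,.2,.3,.4): print(n,z,onz(S,*p,z).round(3))
hy=0.018+.088
for a in np.arange(1.6,1.95,.04):
    X=np.array([.489, hy-.18*np.cos(a), .041+.18*np.sin(a)])
    print(a.round(2),np.round(proj(D,X),1),np.round(proj(S,X),1))
crop('pics/side0.png','pics/d3.png',240,100,100,130,4)
crop('pics/scene0.png','pics/s3.png',210,220,120,130,4)
E
```

```text
dev1 [ 0.747 -0.342  0.   ]
dev2 [ 0.609 -0.351  0.   ]
dev3 [ 0.502 -0.397  0.   ]
dev4 [ 0.459 -0.478  0.   ]
dev5 [ 0.456 -0.893  0.   ]
tray [ 0.438 -0.449  0.   ]
bottle [ 0.68  -0.222  0.   ]
carton [0.675 0.131 0.   ]
markend [ 0.357 -0.04   0.   ]
markred [ 0.379 -0.167  0.   ]
timer [ 0.357  0.145 -0.   ]
edge [0.337 0.223 0.   ]
edge2 [ 0.324 -0.198 -0.   ]
lidtop 0.1 [ 1.17  -0.949  0.1  ]
lidtop 0.2 [ 0.989 -0.741  0.2  ]
lidtop 0.3 [ 0.809 -0.533  0.3  ]
lidtop 0.4 [ 0.629 -0.325  0.4  ]
lidbase 0.1 [ 0.657 -0.394  0.1  ]
lidbase 0.2 [ 0.555 -0.27   0.2  ]
lidbase 0.3 [ 0.452 -0.146  0.3  ]
lidbase 0.4 [ 0.349 -0.022  0.4  ]
1.6 [285.2 124.6] [271.7 244.2]
1.64 [285.1 123.2] [268.1 246.3]
1.68 [285.1 121.9] [264.5 248.5]
1.72 [285.  120.8] [260.9 250.8]
1.76 [284.9 119.9] [257.4 253.3]
1.8 [284.9 119.1] [253.8 255.9]
1.84 [284.8 118.6] [250.3 258.7]
1.88 [284.8 118.2] [246.8 261.5]
1.92 [284.7 118. ] [243.4 264.5]
```

View pics/d3.png

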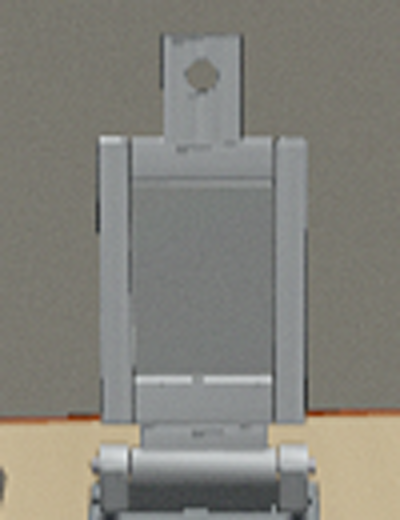

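View pics/s3.png

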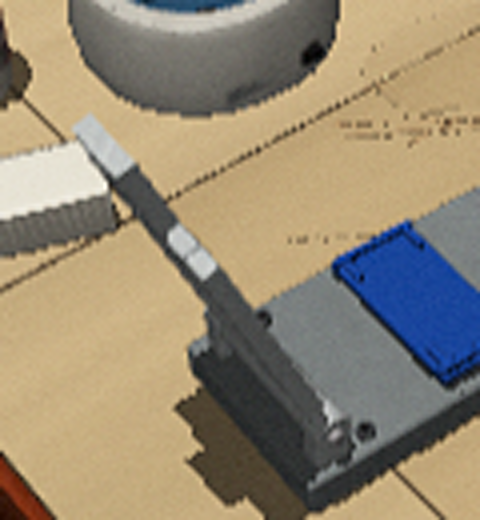

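The cover hole is at side (290.5,118.7). The tongue tip at scene (236,256) puts the cover at about 1.85 rad, leaning away. Next I'll move away from the device front and over towards the parts.

```bash
cat >> h.py <<'E'
def go(pos=None,yaw=None,tilt=None):
    """print tool-axis shift (cm) and rotvec from current pose to pos / tool-x yaw (rad, tool down)"""
    from scipy.spatial.transform import Rotation as Ro
    s=robot.state(); R=s['orientation']; p=s['tool_pos']
    print('t',round(s['clock'],2),'pos',p.round(4),'yaw',round(np.arctan2(R[1,0],R[0,0]),3),'F',s['wrist_force'].round(1),'op',round(s['opening'],4),'q7',s['qpos'][6].round(2))
    if pos is not None: print('shift cm',(R.T@(np.array(pos)-p)*100).round(2))
    if yaw is not None:
        c,sn=np.cos(yaw),np.sin(yaw); T=np.array([[c,sn,0],[sn,-c,0],[0,0,-1.]])
        print('rotvec',Ro.from_matrix(R.T@T).as_rotvec().round(4))
        if pos is not None: print('shift in target frame',(T.T@(np.array(pos)-p)*100).round(2))
E
python3 -m jog '[[3.9,-4.1,-0.5,0,0,0],[3.9,-4.1,-0.5,0,0,0],[3.9,-4.1,-0.5,0,0,0],[3.9,-4.1,-0.5,0,0,0],[3.9,-4.1,-0.5,0,0,0],[3.9,-4.1,-0.5,0,0,0]]'
python3 -c "
from h import *
go((.53,-.27,.27),1.57)"
```

```text
clock: 0.9
tool_pos: [0.3808, -0.2651, 0.2733]
orientation: [[0.914, 0.406, -0.002], [0.406, -0.914, 0.003], [-0.001, -0.003, -1.0]]
wrist_force: [0.0, 0.5, 0.9]
opening: 0.0922
t 0.9 pos [ 0.3808 -0.2651  0.2733] yaw 0.418 F [0.  0.5 0.9] op 0.0922 q7 -0.69
shift cm [13.44  6.51  0.29]
rotvec [-0.0035 -0.0013 -1.1521]
shift in target frame [-0.48 14.92  0.33]
```

```bash
python3 -m jog '[[0,0,0,0,0,-0.166],[0,0,0,0,0,-0.166],[0,0,0,0,0,-0.166],[0,0,0,0,0,-0.166],[0,0,0,0,0,-0.166],[0,0,0,0,0,-0.166],[0,0,0,0,0,-0.16],[0,5,0,0,0,0],[0,5,0,0,0,0],[0,5,0,0,0,0]]'
python3 - <<'E'
from h import *
go((.53,-.27,.27),1.57)
s=robot.state(); im=robot.get_image('wrist'); cv2.imwrite('pics/w1.png',im[:,:,::-1]); np.save('w1.npy',s,allow_pickle=True)
E
```

```text
clock: 2.15
tool_pos: [0.5309, -0.2535, 0.272]
orientation: [[-0.046, 0.999, -0.008], [0.999, 0.046, -0.002], [-0.001, -0.008, -1.0]]
wrist_force: [0.2, -0.8, 0.9]
opening: 0.092
t 2.15 pos [ 0.5309 -0.2535  0.272 ] yaw 1.617 F [ 0.2 -0.8  0.9] op 0.092 q7 0.18
shift cm [-1.64 -0.16  0.2 ]
rotvec [-0.0078  0.0015  0.0469]
shift in target frame [-1.65 -0.09  0.2 ]
```

View pics/w1.png

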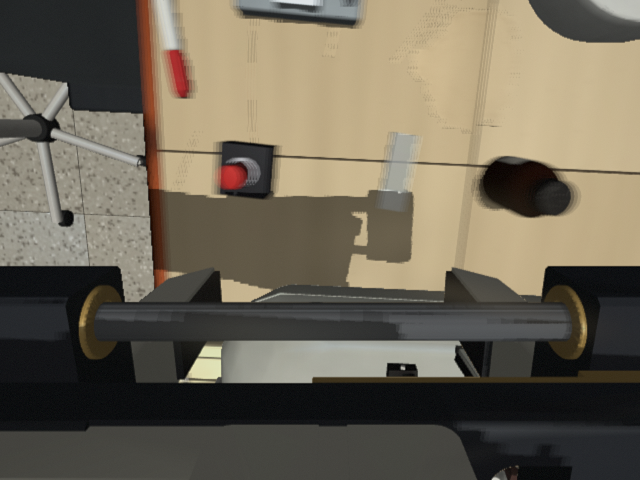

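The wrist picture shows the pin knob at (233,178), the pack spanning about (388..418,135..208) and the bottle at (527,185). It has motion blur, so I'll retake it now the arm is still.

```bash
python3 -m jog '[[0,0,0,0,0,0]]' | head -2
python3 - <<'E'
from h import *
s=robot.state(); im=robot.get_image('wrist'); cv2.imwrite('pics/w2.png',im[:,:,::-1]); np.save('w2.npy',s,allow_pickle=True)
go()
crop('pics/w2.png','pics/w2a.png',200,110,240,120,3)
E
```

```text
clock: 2.33
tool_pos: [0.538, -0.2501, 0.2706]
t 2.38 pos [ 0.5378 -0.2502  0.2707] yaw 1.622 F [0.7 0.  0.8] op 0.0918 q7 0.18
```

View pics/w2a.png

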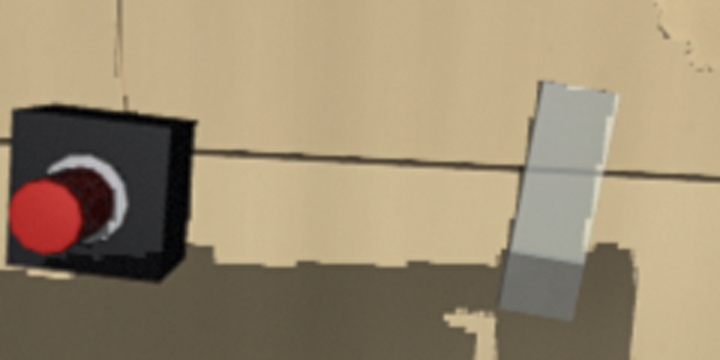

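```bash
python3 - <<'E'
from h import *
s=np.load('w2.npy',allow_pickle=True).item(); W=cam('wrist',s)
w=lambda u,v:(200+u/3,110+v/3)
P=np.array([onz(W,*w(*p),.008) for p in [(541,83),(618,94),(575,320),(499,306)]])
print(P.round(4)); print('c',P.mean(0)); 
ly=(P[0]+P[1]-P[2]-P[3])/2; wx=(P[1]+P[2]-P[0]-P[3])/2
print(np.linalg.norm(ly),np.linalg.norm(wx),'long axis yaw',np.arctan2(ly[1],ly[0]),'short',np.arctan2(wx[1],wx[0]))
print('knobtop',onz(W,*w(44,216),.091))
c=P.mean(0)
a=np.arctan2(ly[1],ly[0])
go((c[0],c[1],.10),a)
E
```

```text
[[ 0.5801 -0.1908  0.008 ]
 [ 0.6048 -0.1929  0.008 ]
 [ 0.5976 -0.2668  0.008 ]
 [ 0.572  -0.2634  0.008 ]]
c [ 0.58861559 -0.22843815  0.008     ]
0.07363500055096267 0.025276897360412772 long axis yaw 1.4664485722842162 short -0.10955840150300386
knobtop [ 0.44527861 -0.229432    0.091     ]
t 2.38 pos [ 0.5378 -0.2502  0.2707] yaw 1.622 F [0.7 0.  0.8] op 0.0918 q7 0.18
shift cm [ 1.86  5.22 17.07]
rotvec [-0.0019 -0.0032  0.1553]
shift in target frame [ 2.7   4.83 17.07]
```

```bash
python3 - <<'E'
from h import *
crop('pics/w2.png','pics/w2b.png',440,100,180,140,4)
crop('pics/scene0.png','pics/s4.png',310,150,80,80,7)
E
```

```text
(no output)
```

View pics/w2b.png

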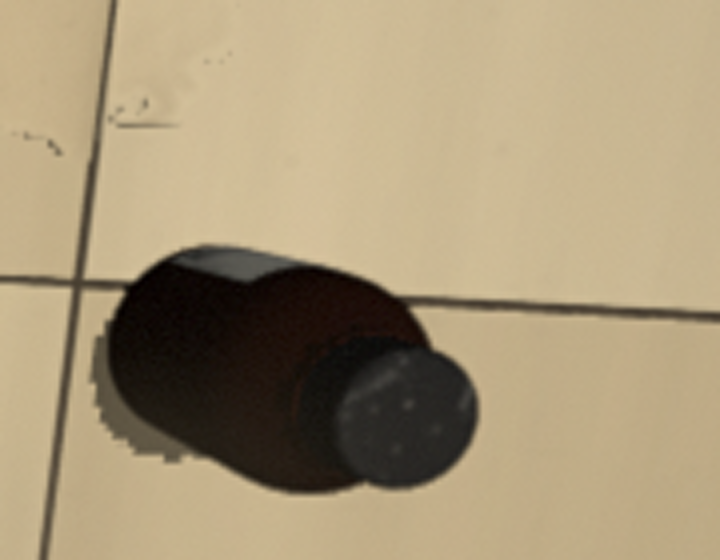

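View pics/s4.png

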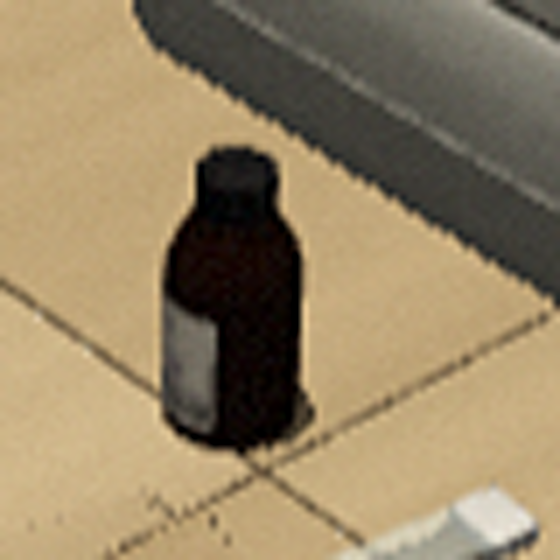

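```bash
python3 - <<'E'
from h import *
s=np.load('w2.npy',allow_pickle=True).item(); W=cam('wrist',s); S=cam('scene')
print('cap wrist',onz(W,440+407/4,100+418/4,.105)); print('cap scene',onz(S,310+238/7,150+160/7,.105))
print('base near scene',onz(S,310+232/7,150+450/7,0), 'left base wrist',onz(W,440+110/4,100+340/4,.0))
# tool frame
print('pack',.5886,-.2284)
E
```

```text
cap wrist [ 0.6939898  -0.23149843  0.105     ]
cap scene [ 0.69285779 -0.23282933  0.105     ]
base near scene [ 0.67340075 -0.21615251  0.        ] left base wrist [ 0.67146063 -0.23226896  0.        ]
pack 0.5886 -0.2284
```

```bash
python3 -m jog '[[0.8,1.2,3,0,0,0.078],[0.8,1.2,3,0,0,0.078],[1,0,3,0,0,0],[0,0,3,0,0,0],[0,0,0,0,0,0]]' | head -2
python3 -c "
from h import *
go((.5618,-.2256,.10),1.466)"
```

```text
clock: 3.0
tool_pos: [0.5565, -0.2281, 0.1496]
t 3.0 pos [ 0.5565 -0.2281  0.1496] yaw 1.454 F [0.6 0.5 0.8] op 0.0916 q7 -0.11
shift cm [0.32 0.51 4.96]
rotvec [-0.0039  0.003  -0.0123]
shift in target frame [0.3  0.5  4.96]
```

```bash
python3 -m jog '[[0.3,0.5,1.5,-0.004,0.003,-0.012],[0,0,1.5,0,0,0],[0,0,1.5,0,0,0],[0,0,0,0,0,0]]' | head -2
python3 - <<'E'
from h import *
go((.5618,-.2256,.022),1.466)
s=robot.state(); im=robot.get_image('wrist'); cv2.imwrite('pics/w3.png',im[:,:,::-1]); W=cam('wrist',s)
E
```

```text
clock: 3.5
tool_pos: [0.5627, -0.2278, 0.105]
t 3.5 pos [ 0.5627 -0.2278  0.105 ] yaw 1.464 F [ 0.2  0.2 -0.3] op 0.0918 q7 -0.14
shift cm [ 0.23 -0.15  8.3 ]
rotvec [ 0.0043  0.0023 -0.0019]
shift in target frame [ 0.21 -0.11  8.3 ]
```

View pics/w3.png

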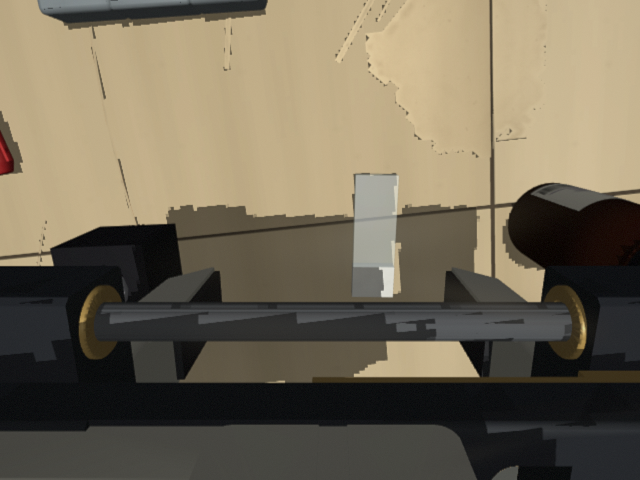

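The pack sits at (375,235) between the fingers. The stand at (120,260) is on the left and the bottle at (575,230) on the right.

```bash
python3 - <<'E'
from h import *
s=robot.state(); W=cam('wrist',s)
P=np.array([onz(W,*p,.008) for p in [(356,175),(398,175),(393,297),(353,296)]])
print(P.round(4),P.mean(0))
R=s['orientation'];print('in tool',(R.T@(P.mean(0)-s['tool_pos'])).round(4))
print('knob in tool',(R.T@(np.array([.4450,-.2296,.091])-s['tool_pos'])).round(4),'bottle',(R.T@(np.array([.693,-.232,.1])-s['tool_pos'])).round(4))
E
```

```text
[[ 0.5815 -0.1902  0.008 ]
 [ 0.6055 -0.1928  0.008 ]
 [ 0.5974 -0.2677  0.008 ]
 [ 0.5728 -0.2643  0.008 ]] [ 0.58931614 -0.22874288  0.008     ]
in tool [0.0022 0.0255 0.0979]
knob in tool [-0.0143 -0.1175  0.0142] bottle [0.0097 0.1294 0.0064]
```

```bash
python3 -m jog '[[0.2,-0.05,2.5,0,0,0],[0,0,2.5,0,0,0],[0,0,2,0,0,0],[0,0,0.8,0,0,0],[0,0,0,0,0,0]]' | head -5
python3 - <<'E'
from h import *
go((.5618,-.2256,.022),1.466)
E
```

```text
clock: 4.18
tool_pos: [0.5667, -0.2269, 0.0282]
orientation: [[0.107, 0.994, 0.011], [0.994, -0.107, -0.005], [-0.004, 0.011, -1.0]]
wrist_force: [0.4, 0.4, -0.9]
opening: 0.092
t 4.17 pos [ 0.5667 -0.2269  0.0282] yaw 1.464 F [ 0.4  0.4 -0.9] op 0.092 q7 -0.2
shift cm [ 0.08 -0.51  0.62]
rotvec [ 0.0111  0.0041 -0.002 ]
shift in target frame [ 0.08 -0.5   0.62]
```

```bash
python3 -m jog '[[0.08,-0.5,0.4,0.011,0.004,0],[0,0,0.2,0,0,0],[0,0,0,0,0,0]]' | head -2
python3 - <<'E'
from h import *
go((.5618,-.2256,.022),1.466)
E
```

```text
clock: 4.55
tool_pos: [0.5628, -0.226, 0.0236]
t 4.55 pos [ 0.5628 -0.226   0.0236] yaw 1.464 F [-0.2  0.1 -1.7] op 0.0917 q7 -0.2
shift cm [ 0.03 -0.11  0.16]
rotvec [ 0.0021  0.0007 -0.0023]
shift in target frame [ 0.03 -0.1   0.16]
```

Closing the jaws now, which drags the pack a little towards the robot.

```bash
python3 -m jog '[[0,0,0.12,0,0,0],[0,0,0,0,0,0],[0,0,0,0,0,0],[0,0,0,0,0,0],[0,0,0,0,0,0],[0,0,0,0,0,0]]' 1.8 15
python3 - <<'E'
from h import *
go()
im=robot.get_image('wrist'); cv2.imwrite('pics/w4.png',im[:,:,::-1])
E
```

```text
clock: 5.3
tool_pos: [0.5635, -0.2262, 0.0231]
orientation: [[0.107, 0.994, 0.004], [0.994, -0.107, -0.001], [-0.001, 0.004, -1.0]]
wrist_force: [0.5, -0.9, -0.5]
opening: 0.0365
t 5.3 pos [ 0.5635 -0.2262  0.0231] yaw 1.464 F [ 0.5 -0.9 -0.5] op 0.0365 q7 -0.2
```

View pics/w4.png

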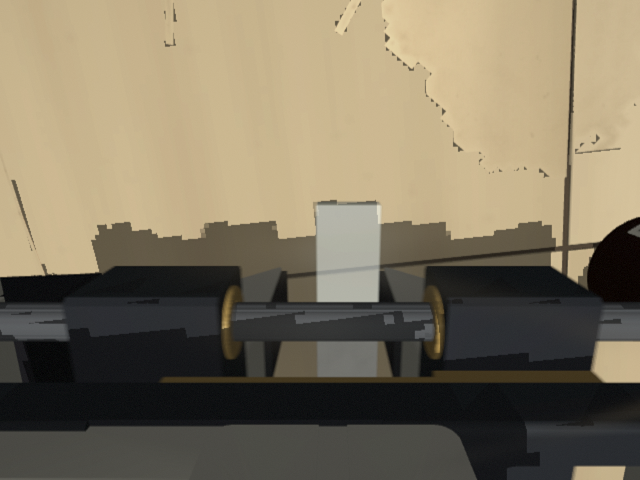

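The fingers are still closing: the right one touches the pack at (380,300) and the left is at (285,300).

```bash
python3 -m jog '[[0,0,0,0,0,0],[0,0,0,0,0,0],[0,0,0,0,0,0]]' 
python3 -c "
from h import *
go()"
```

```text
clock: 5.72
tool_pos: [0.5636, -0.2262, 0.0231]
orientation: [[0.107, 0.994, 0.004], [0.994, -0.107, -0.001], [-0.001, 0.004, -1.0]]
wrist_force: [0.6, -0.4, -0.4]
opening: 0.0245
t 5.72 pos [ 0.5636 -0.2262  0.0231] yaw 1.464 F [ 0.6 -0.4 -0.4] op 0.0245 q7 -0.2
```

```bash
python3 -m jog '[[0,0,-4,0,0,0],[0,0,-5,0,0,0],[0,0,-5,0,0,0],[0,0,-5,0,0,0],[5,-3.5,-1,0,0,0],[5,-3.5,-1,0,0,0],[0,0,0,0,0,0],[0,0,0,0,0,0]]' 
python3 - <<'E'
from h import *
go()
s=robot.state(); im=robot.get_image('wrist'); cv2.imwrite('pics/w5.png',im[:,:,::-1]); np.save('w5.npy',s,allow_pickle=True)
E
```

```text
clock: 6.72
tool_pos: [0.5018, -0.1169, 0.2388]
orientation: [[0.108, 0.994, 0.002], [0.994, -0.108, -0.002], [-0.002, 0.002, -1.0]]
wrist_force: [0.6, -0.5, -0.8]
opening: 0.0248
t 6.72 pos [ 0.5018 -0.1169  0.2388] yaw 1.462 F [ 0.6 -0.5 -0.8] op 0.0248 q7 -0.17
```

View pics/w5.png

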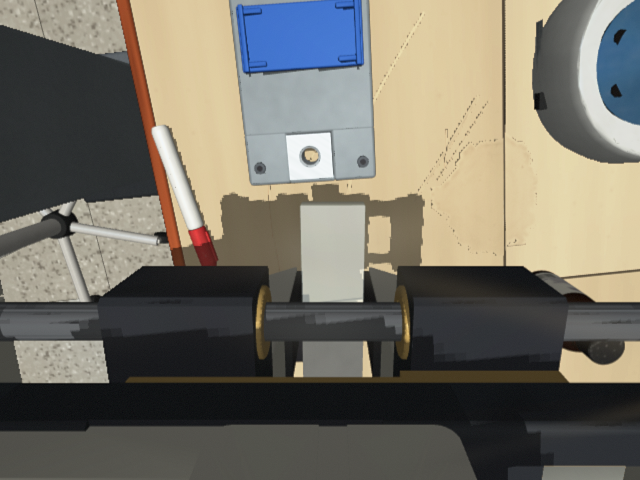

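```bash
python3 - <<'E'
from h import *
crop('pics/w5.png','pics/w5a.png',225,0,160,210,4)
im=cv2.imread('pics/w5a.png'); cv2.imwrite('pics/w5a.png',im[:600]); cv2.imwrite('pics/w5b.png',im[500:])
E
```

```text
(no output)
```

View pics/w5a.png

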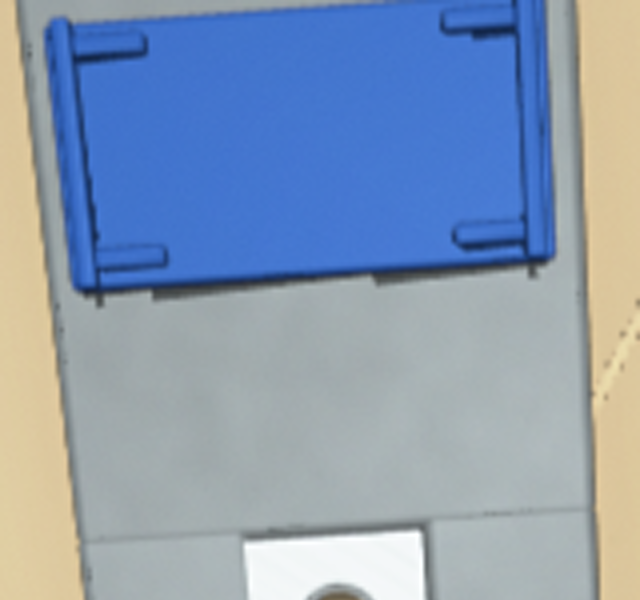

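View pics/w5b.png

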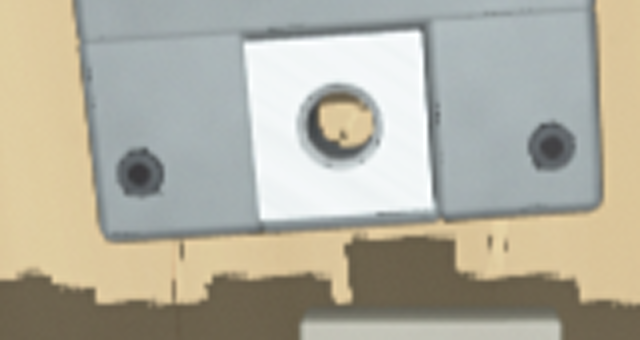

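```bash
python3 - <<'E'
from h import *
s=np.load('w5.npy',allow_pickle=True).item(); W=cam('wrist',s); R=s['orientation'];t=s['tool_pos']
a=lambda u,v:(225+u/4,v/4); b=lambda u,v:(225+u/4,125+v/4)
hole=onz(W,*b(340,125),.036)
T=np.array([onz(W,*b(*p),.036) for p in [(245,42),(420,30),(434,212),(260,220)]])
print('hole',hole,'tongue',T.mean(0)); 
x1=(T[1]+T[2]-T[0]-T[3])/2; y1=(T[0]+T[1]-T[2]-T[3])/2
print('tongue w',np.linalg.norm(x1),np.linalg.norm(y1),np.arctan2(x1[1],x1[0]),np.arctan2(y1[1],y1[0])-np.pi/2)
s1=onz(W,*b(140,172),.022);s2=onz(W,*b(552,147),.022); print('screws',s1,s2,np.arctan2(*(s2-s1)[1::-1]),(s1+s2)/2)
B=np.array([onz(W,*a(*p),.036) for p in [(78,287),(553,258),(50,22)]])
print('bed corners',B.round(4)); x=B[1]-B[0]; y=B[2]-B[0]
print(np.linalg.norm(x),np.linalg.norm(y),np.arctan2(x[1],x[0]),np.arctan2(y[1],y[0])-np.pi/2,'centre',(B[1]+B[2])/2)
sl=[onz(W,*a(*p),.022) for p in [(25,80),(86,580)]]; d=sl[0]-sl[1]; print('slab L',np.arctan2(d[1],d[0])-np.pi/2)
sr=[onz(W,*a(*p),.022) for p in [(577,80),(593,400)]]; d=sr[0]-sr[1]; print('slab R',np.arctan2(d[1],d[0])-np.pi/2, (sr[0]-sl[0]))
for yaw in (-.03,-.045,-.06): print(yaw,'bed from hole',hole[:2]+.092*np.array([-np.sin(yaw),np.cos(yaw)]))
# pack in tool
z=t[2]-.0151; P=np.array([onz(W,*p,z) for p in [(301,205.5),(365,205.5)]]); print('pack end in tool',((P-t)@R).round(4))
E
```

```text
hole [ 0.48856664 -0.07275129  0.036     ] tongue [ 0.48846956 -0.07319065  0.036     ]
tongue w 0.03577485802459463 0.036406709551651505 -0.051804422639289804 -0.039834001479973624
screws [ 0.44390779 -0.07892476  0.022     ] [ 0.53218675 -0.0831596   0.022     ] -0.047934360474998446 [ 0.48804727 -0.08104218  0.022     ]
bed corners [[ 0.4457 -0.0029  0.036 ]
 [ 0.5381 -0.0075  0.036 ]
 [ 0.448   0.0438  0.036 ]]
0.09249618225087378 0.04673344117494036 -0.05059044747443476 -0.04878481885029751 centre [0.49307304 0.01814602 0.036     ]
slab L -0.0356541508901671
slab R -0.030816587295458664 [ 0.10800166 -0.01165913  0.        ]
-0.03 bed from hole [0.49132623 0.01920732]
-0.045 bed from hole [0.49270525 0.01915558]
-0.06 bed from hole [0.49408333 0.01908316]
pack end in tool [[ 0.0377 -0.0118  0.015 ]
 [ 0.0377  0.0125  0.0151]]
```

```bash
python3 - <<'E'
from h import *
S=cam('scene');D=cam('side')
yv=np.array([np.sin(.047),np.cos(.047),0]); h=np.array([.493,.0188,.041])+.088*yv
for a in np.arange(1.64,1.94,.03):
    tip=h-.198*np.cos(a)*yv+.198*np.sin(a)*np.array([0,0,1])
    hl=h-.18*np.cos(a)*yv+.18*np.sin(a)*np.array([0,0,1])
    print(a.round(2),np.round(proj(S,tip),1),np.round(proj(D,hl),1),tip.round(3))
go((.4930,.0188,.12),-.047)
E
```

```text
1.64 [263.1 235.8] [290.2 122.9] [0.498 0.12  0.239]
1.67 [260.  237.5] [290.3 122. ] [0.498 0.126 0.238]
1.7 [256.9 239.3] [290.3 121.1] [0.498 0.132 0.237]
1.73 [253.8 241.2] [290.4 120.3] [0.499 0.138 0.236]
1.76 [250.7 243.1] [290.5 119.7] [0.499 0.144 0.235]
1.79 [247.7 245.2] [290.5 119.1] [0.499 0.15  0.234]
1.82 [244.6 247.3] [290.6 118.6] [0.499 0.155 0.233]
1.85 [241.6 249.5] [290.7 118.2] [0.5   0.161 0.231]
1.88 [238.6 251.8] [290.7 118. ] [0.5   0.167 0.23 ]
1.91 [235.6 254.2] [290.8 117.8] [0.5   0.173 0.228]
1.94 [232.7 256.6] [290.9 117.7] [0.5   0.178 0.226]
t 6.78 pos [ 0.5018 -0.1164  0.2387] yaw 1.463 F [0.9 0.5 0.2] op 0.0245 q7 -0.17
shift cm [13.36 -2.35 11.85]
rotvec [ 1.9000e-03 -5.0000e-04  1.5097e+00]
shift in target frame [ -1.51 -13.46  11.87]
```

```bash
python3 -m jog '[[0,0,0,0,0,0.168],[0,0,0,0,0,0.168],[0,0,0,0,0,0.168],[0,0,0,0,0,0.168],[0,0,0,0,0,0.168],[0,0,0,0,0,0.168],[0,0,0,0,0,0.168],[0,0,0,0,0,0.168],[0,0,0,0,0,0.168],[0,0,0,0,0,0]]' |head -2
python3 -c "
from h import *
go((.4930,.0188,.15),-.047)"
```

```text
clock: 8.02
tool_pos: [0.5038, -0.1284, 0.2315]
t 8.03 pos [ 0.5038 -0.1284  0.2315] yaw -0.116 F [ 0.4  0.2 -0.7] op 0.0245 q7 -1.63
shift cm [ -2.7  -14.46   8.24]
rotvec [-0.005   0.0083 -0.0686]
shift in target frame [ -1.77 -14.66   8.15]
```

```bash
python3 -m jog '[[0,0,0,-0.005,0.008,-0.068],[-0.6,-4.8,2,0,0,0],[-0.6,-4.8,2,0,0,0],[-0.6,-4.8,2,0,0,0],[0,0,0,0,0,0],[0,0,0,0,0,0]]' |head -2
python3 -c "
from h import *
go((.4930,.0188,.09),-.047)"
```

```text
clock: 8.78
tool_pos: [0.494, 0.0149, 0.168]
t 8.78 pos [0.494  0.0149 0.168 ] yaw -0.032 F [-0.2 -0.1 -0.5] op 0.0247 q7 -1.9
shift cm [-0.11 -0.38  7.8 ]
rotvec [-0.0008  0.0007  0.0155]
shift in target frame [-0.12 -0.38  7.8 ]
```

```bash
python3 -m jog '[[-0.1,-0.4,2.2,0,0,0.0155],[0,0,2.2,0,0,0],[0,0,2.2,0,0,0],[0,0,1.0,0,0,0],[0,0,0,0,0,0]]' |head -2
python3 - <<'E'
from h import *
go((.4930,.0188,.056),-.047)
for n in ('side','wrist'): cv2.imwrite(f'pics/{n}6.png',robot.get_image(n)[:,:,::-1])
crop('pics/side6.png','pics/side6c.png',200,80,200,220,3)
crop('pics/side6.png','pics/side6c.png',200,100,200,200,3)
E
```

```text
clock: 9.4
tool_pos: [0.4975, 0.0109, 0.0918]
t 9.4 pos [0.4975 0.0109 0.0918] yaw -0.053 F [-0.7  0.   0.3] op 0.0246 q7 -2.0
shift cm [-0.51 -0.77  3.58]
rotvec [ 0.0017 -0.0043 -0.0058]
shift in target frame [-0.49 -0.77  3.58]
```

View pics/side6c.png

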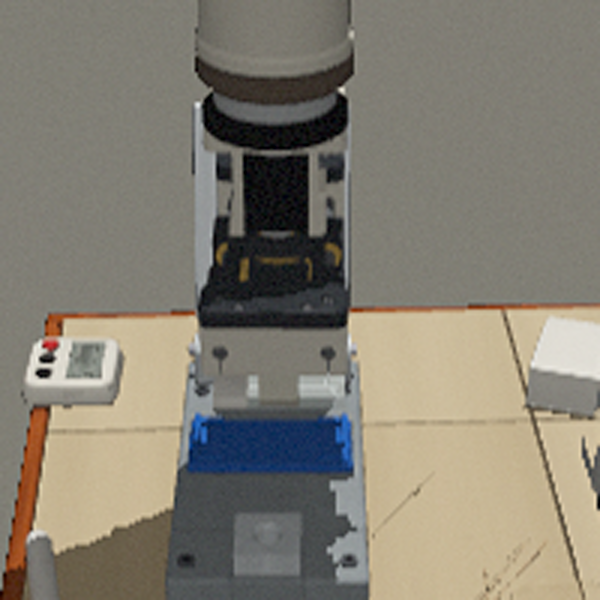

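View pics/wrist6.png

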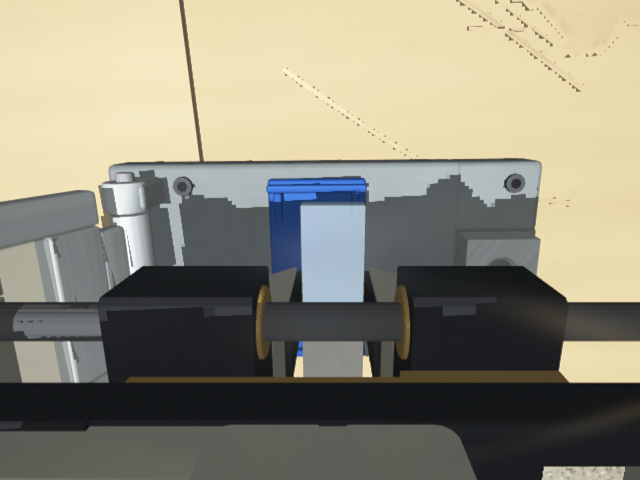

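The pack hangs over the bed. The bed's far rim spans (268..366,182) and the pack end (301..365,204), so the pack is slightly to the -y side. The cover on the left is clear.

```bash
python3 - <<'E'
from h import *
s=robot.state(); W=cam('wrist',s); t=s['tool_pos'];R=s['orientation']
P=np.array([onz(W,*p,.036) for p in [(269,184),(366,181)]]); print(P.round(4))
c=P.mean(0)-.047*np.array([np.cos(.047),-np.sin(.047),0]); print('bed centre est',c)
z=t[2]-.0151; Q=np.array([onz(W,*p,z) for p in [(301,204),(365,204)]]); print('pack end in tool',((Q-t)@R).round(4))
go((.4930,.0188,.075),-.047)
E
```

```text
[[ 0.5397  0.0397  0.036 ]
 [ 0.5387 -0.0065  0.036 ]]
bed centre est [0.49225635 0.01883117 0.036     ]
pack end in tool [[ 0.0378 -0.0124  0.0153]
 [ 0.0379  0.0119  0.0153]]
t 9.5 pos [0.4981 0.0112 0.0926] yaw -0.053 F [-1.1  0.5  0.8] op 0.0247 q7 -2.0
shift cm [-0.56 -0.73  1.76]
rotvec [ 0.0016 -0.0059 -0.0056]
shift in target frame [-0.54 -0.73  1.76]
```

```bash
python3 -m jog '[[-0.55,-0.73,0.5,0,-0.005,0],[0,0,1,0,0,0],[0,0,0,0,0,0]]' |head -2
python3 -c "
from h import *
go((.4927,.0188,.058),-.047)"
```

```text
clock: 9.88
tool_pos: [0.4938, 0.0195, 0.0781]
t 9.88 pos [0.4938 0.0195 0.0781] yaw -0.052 F [ 0.3  0.3 -0.4] op 0.0245 q7 -2.03
shift cm [-0.11  0.07  2.01]
rotvec [ 0.0016 -0.0035 -0.0051]
shift in target frame [-0.1   0.07  2.01]
```

```bash
python3 -m jog '[[-0.15,0.05,0.8,0,-0.003,0.005],[-0.05,0,0.6,0,0,0],[0,0,0.4,0,0,0],[0,0,0,0,0,0]]' |head -2
python3 -c "
from h import *
go((.4927,.0188,.056),-.047)"
```

```text
clock: 10.38
tool_pos: [0.4916, 0.019, 0.0587]
t 10.38 pos [0.4916 0.019  0.0587] yaw -0.057 F [-0.3 -0.  -0.4] op 0.0248 q7 -2.06
shift cm [0.11 0.02 0.27]
rotvec [ 0.0017  0.0001 -0.0102]
shift in target frame [0.11 0.02 0.27]
```

```bash
python3 -m jog '[[0.1,0,0.3,0,0,0.01],[0,0,0.1,0,0,0],[0,0,0,0,0,0]]' |head -5
python3 - <<'E'
from h import *
go((.4927,.0188,.0555),-.047)
for n in ('side','wrist'): cv2.imwrite(f'pics/{n}7.png',robot.get_image(n)[:,:,::-1])
E
```

```text
clock: 10.75
tool_pos: [0.4929, 0.019, 0.055]
orientation: [[0.998, -0.068, 0.0], [-0.068, -0.998, -0.002], [0.0, 0.002, -1.0]]
wrist_force: [-1.2, 0.0, 3.8]
opening: 0.0245
t 10.75 pos [0.4929 0.019  0.055 ] yaw -0.068 F [-1.2  0.   3.8] op 0.0245 q7 -2.07
shift cm [-0.02  0.02 -0.05]
rotvec [ 0.002  -0.0002 -0.0211]
shift in target frame [-0.02  0.02 -0.05]
```

View pics/wrist7.png

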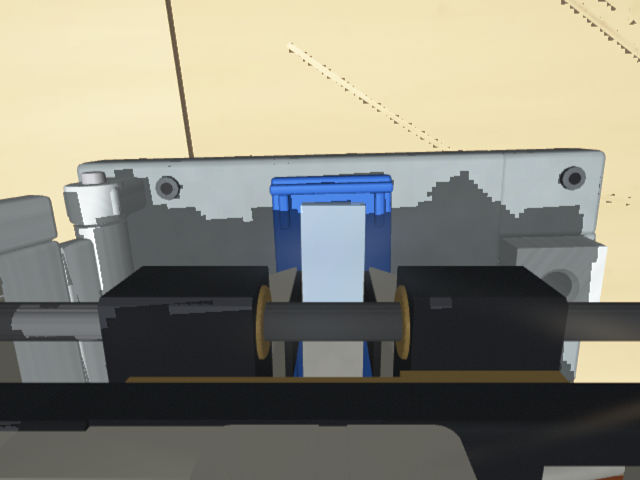

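The pack is on the bed and centred: pack (301..365) against rim (272..392), with a contact force of 3.8 N. I'll release it.

```bash
python3 -m jog '[[0,0,-0.05,0,0,0],[0,0,0,0,0,0],[0,0,0,0,0,0],[0,0,0,0,0,0]]' 5 |head -2
python3 -m jog '[[0,0,-2,0,0,0],[0,0,-3,0,0,0],[0,0,-3,0,0,0],[0,0,0,0,0,0]]' |head -2
python3 - <<'E'
from h import *
go()
s=robot.state();np.save('w8.npy',s,allow_pickle=True)
for n in ('wrist',): cv2.imwrite(f'pics/{n}8.png',robot.get_image(n)[:,:,::-1])
E
```

```text
clock: 11.35
tool_pos: [0.4934, 0.0189, 0.0555]
clock: 11.85
tool_pos: [0.4927, 0.0192, 0.1369]
t 11.85 pos [0.4927 0.0192 0.1369] yaw -0.068 F [-0.6 -0.9  0.1] op 0.05 q7 -1.98
```

View pics/wrist8.png

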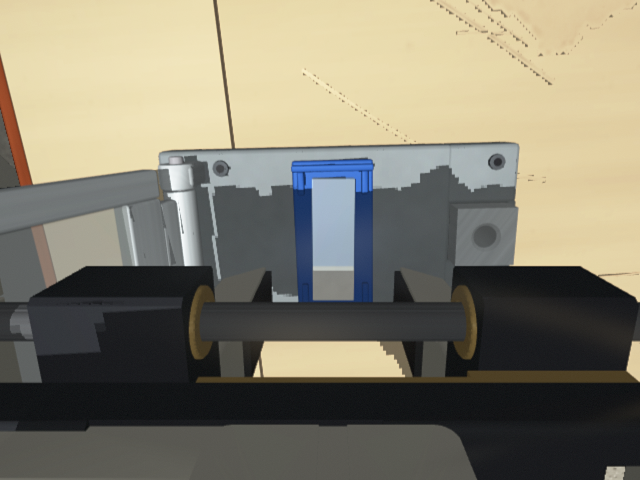

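The pack lies between the raised edges at (312..354,178..), released and centred in x. I'll close the fingers and go over behind the cover.

```bash
python3 -m jog '[[0,0,-5.5,0,0,0.01],[0,0,-5.5,0,0,0.01],[0,0,-6,0,0,0],[0,-5,0,0,0,0],[0,-5,0,0,0,0],[0,-5,0,0,0,0],[0,-5,0,0,0,0],[0,0,0,0,0,0]]' 0 |head -2
python3 - <<'E'
from h import *
go((.50,.215,.205),-.047)
for n in ('scene',): cv2.imwrite(f'pics/{n}9.png',robot.get_image(n)[:,:,::-1])
E
```

```text
clock: 12.9
tool_pos: [0.5084, 0.2201, 0.3]
t 12.9 pos [0.5084 0.2201 0.3   ] yaw -0.096 F [-0.2 -0.9 -0.5] op 0.0005 q7 -2.31
shift cm [-0.62  0.55  9.51]
rotvec [ 0.0028  0.0174 -0.0494]
shift in target frame [-0.81  0.54  9.5 ]
```

View pics/scene9.png

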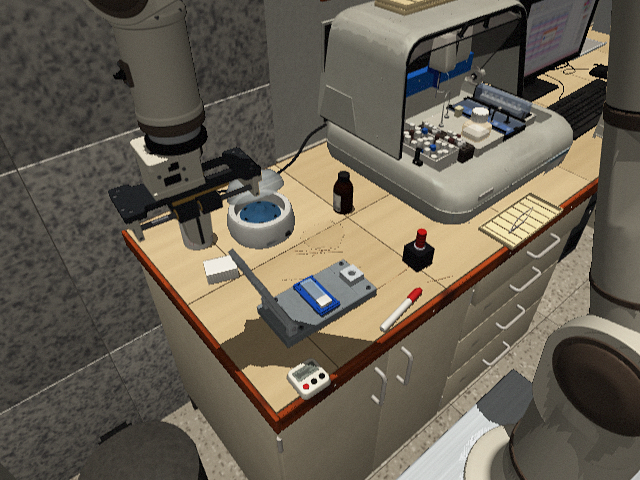

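The pack lies on the bed at (318,294), the cover is still open at about (250,275), and the gripper is behind it. I'll go down and push.

```bash
python3 -m jog '[[-0.8,0.3,3,0,0.015,-0.05],[0,0,3,0,0,0],[0,0,3,0,0,0],[0,0,0,0,0,0]]' |head -5
python3 - <<'E'
from h import *
go((.50,.14,.205),-.047)
E
```

```text
clock: 13.45
tool_pos: [0.4995, 0.2066, 0.2037]
orientation: [[0.998, -0.055, -0.007], [-0.055, -0.998, -0.011], [-0.007, 0.011, -1.0]]
wrist_force: [0.2, -0.7, -0.2]
opening: 0.0003
t 13.45 pos [0.4995 0.2066 0.2037] yaw -0.055 F [ 0.2 -0.7 -0.2] op 0.0003 q7 -2.33
shift cm [ 0.42  6.65 -0.06]
rotvec [ 0.0113  0.0066 -0.0082]
shift in target frame [ 0.37  6.65 -0.13]
```

```bash
python3 -m jog '[[0,2.5,0,0.01,0,0],[0,2.5,0,0,0,0],[0,2.5,0,0,0,0],[0,2.5,0,0,0,0],[0,2,0,0,0,0]]' |head -5
python3 - <<'E'
from h import *
go()
for n in ('scene',): cv2.imwrite(f'pics/{n}10.png',robot.get_image(n)[:,:,::-1])
crop('pics/scene10.png','pics/scene10c.png',180,160,230,190,3)
E
```

```text
clock: 14.08
tool_pos: [0.4957, 0.0833, 0.209]
orientation: [[0.998, -0.057, -0.0], [-0.057, -0.998, 0.002], [-0.0, -0.002, -1.0]]
wrist_force: [-0.4, 0.6, -0.4]
opening: 0.0003
t 14.07 pos [0.4957 0.0833 0.209 ] yaw -0.057 F [-0.4  0.6 -0.4] op 0.0003 q7 -2.05
```

View pics/scene10c.png

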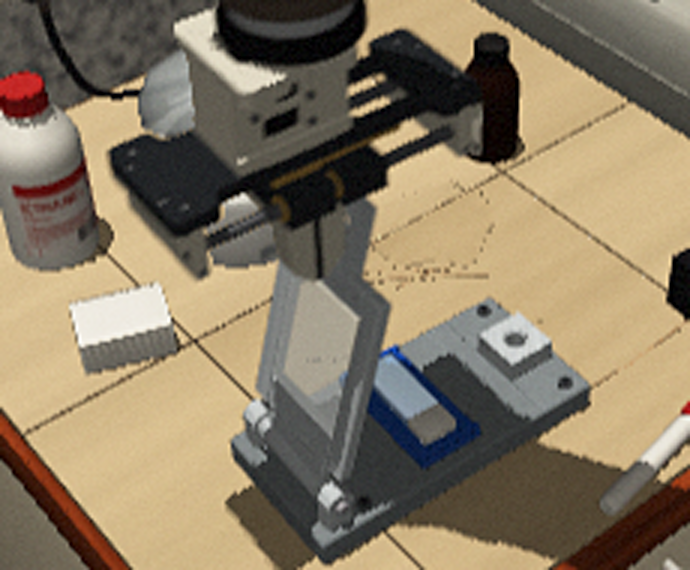

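The cover now leans past upright towards the bed and the pack is in place. I'll raise the tool and let the cover sink.

```bash
python3 -m jog '[[0,0,-3,0,0,0],[0,0,-4,0,0,0],[0,0,-3,0,0,0],[0,0,0,0,0,0],[0,0,0,0,0,0],[0,0,0,0,0,0],[0,0,0,0,0,0],[0,0,0,0,0,0]]' 7 |head -5
python3 - <<'E'
from h import *
go((.4450,-.2297,.20),-.047)
for n in ('scene',): cv2.imwrite(f'pics/{n}11.png',robot.get_image(n)[:,:,::-1])
crop('pics/scene11.png','pics/scene11c.png',180,160,230,190,3)
E
```

```text
clock: 15.12
tool_pos: [0.4953, 0.077, 0.3127]
orientation: [[0.998, -0.066, -0.002], [-0.066, -0.998, -0.002], [-0.002, 0.002, -1.0]]
wrist_force: [-0.7, -0.8, -0.4]
opening: 0.0694
t 15.12 pos [0.4953 0.077  0.3127] yaw -0.067 F [-0.7 -0.8 -0.4] op 0.0694 q7 -1.96
shift cm [-2.96 30.91 11.35]
rotvec [ 0.0022  0.0018 -0.0195]
shift in target frame [-3.59 30.87 11.27]
```

View pics/scene11c.png

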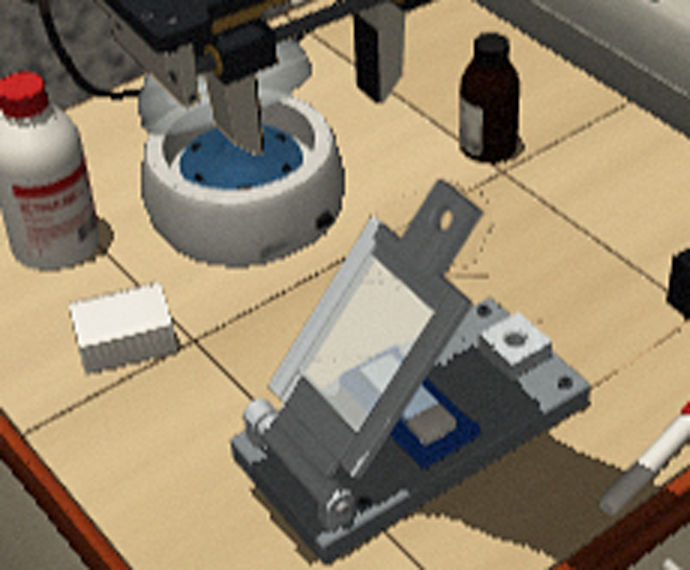

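```bash
python3 -m jog '[[-0.6,5.2,0,0,0,-0.02],[-0.6,5.2,0,0,0,0],[-0.6,5.2,0,0,0,0],[-0.6,5.2,3,0,0,0],[-0.6,5.2,4,0,0,0],[-0.6,4,4,0,0,0],[0,0,0,0,0,0],[0,0,0,0,0,0]]' |head -5
python3 - <<'E'
from h import *
go((.4450,-.2297,.12),-.047)
for n in ('scene',"wrist"): cv2.imwrite(f'pics/{n}12.png',robot.get_image(n)[:,:,::-1])
crop('pics/scene12.png','pics/scene12c.png',220,200,240,160,3)
E
```

```text
clock: 16.18
tool_pos: [0.4458, -0.2252, 0.2023]
orientation: [[0.999, -0.042, 0.001], [-0.042, -0.999, -0.001], [0.001, 0.001, -1.0]]
wrist_force: [-0.1, 0.6, 1.0]
opening: 0.0701
t 16.18 pos [ 0.4458 -0.2252  0.2023] yaw -0.042 F [-0.1  0.6  1. ] op 0.0701 q7 -1.34
shift cm [-0.07  0.45  8.23]
rotvec [ 0.0007 -0.0012  0.0052]
shift in target frame [-0.06  0.45  8.23]
```

View pics/scene12c.png

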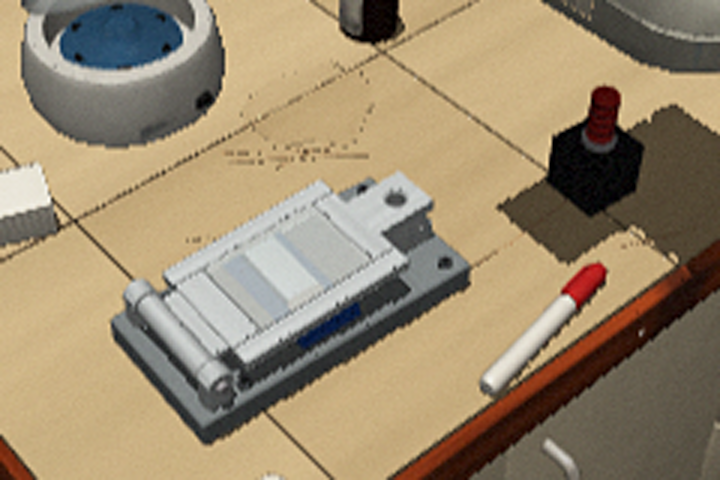

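View pics/wrist12.png

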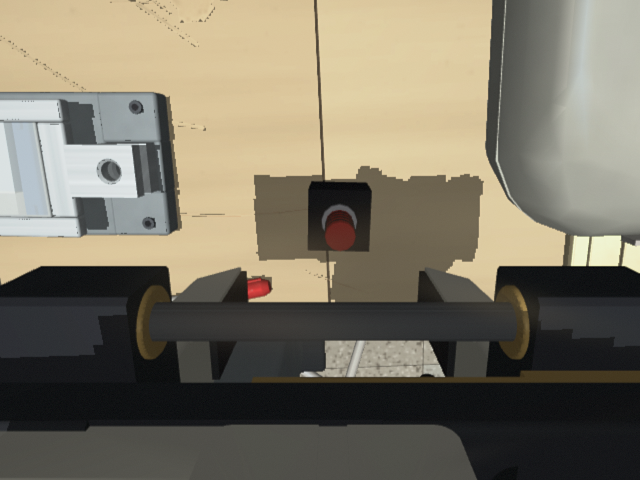

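The cover is down on the pack, ajar. The wrist view shows the knob top at (341,236) and the cover hole at (109,171).

```bash
python3 - <<'E'
from h import *
s=robot.state(); W=cam('wrist',s)
print('knob',onz(W,341,236,.091),'coverhole',onz(W,109,171,.055))
go((.4450,-.2297,.12),-.047)
crop('pics/wrist12.png','pics/wrist12c.png',290,170,100,90,7)
crop('pics/wrist12.png','pics/wrist12d.png',60,130,100,90,7)
E
```

```text
knob [ 0.44514648 -0.23010215  0.091     ] coverhole [ 0.48852951 -0.07180451  0.055     ]
t 16.27 pos [ 0.4458 -0.225   0.2026] yaw -0.041 F [ 0.  -0.5 -1. ] op 0.07 q7 -1.34
shift cm [-0.08  0.46  8.26]
rotvec [ 0.0016 -0.0015  0.0062]
shift in target frame [-0.06  0.47  8.26]
```

View pics/wrist12c.png

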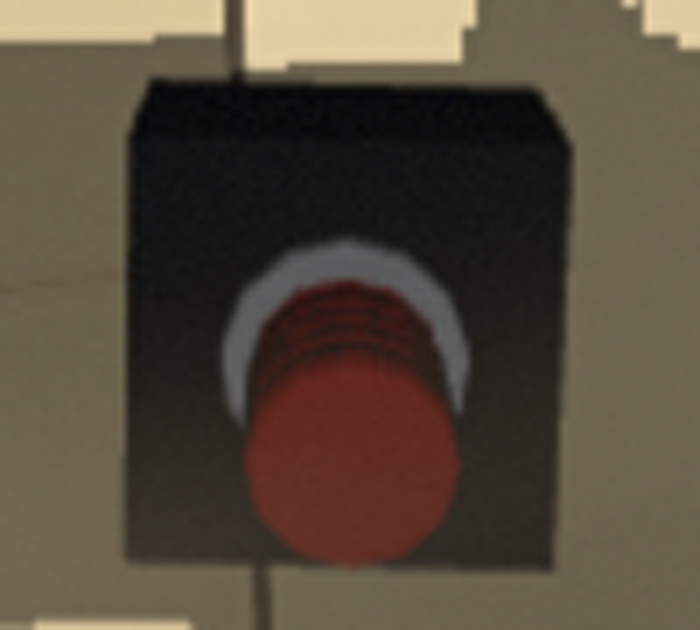

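View pics/wrist12d.png

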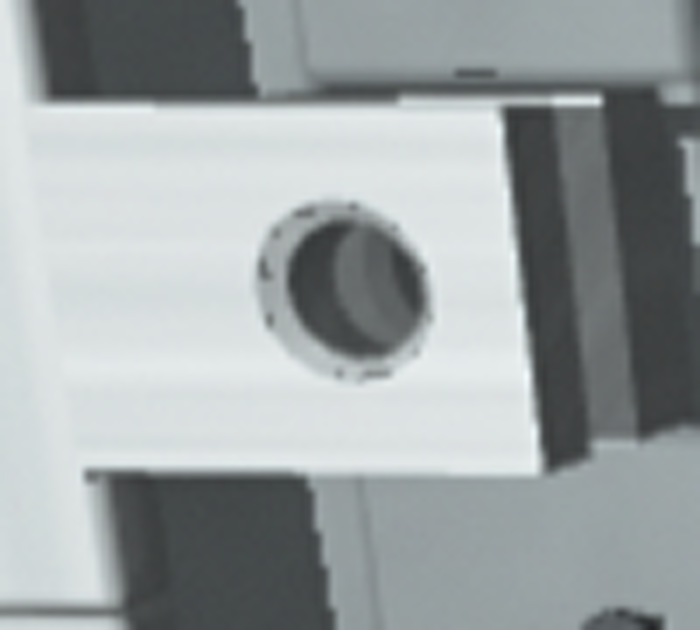

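```bash
python3 -m jog '[[-0.06,0.47,2.5,0,0,0.006],[0,0,2.5,0,0,0],[0,0,2.3,0,0,0],[0,0,0,0,0,0]]' |head -2
python3 - <<'E'
from h import *
go((.4451,-.2299,.0755),-.047)
E
```

```text
clock: 16.77
tool_pos: [0.4512, -0.2265, 0.1333]
t 16.77 pos [ 0.4512 -0.2265  0.1333] yaw -0.038 F [0.2 0.3 0.1] op 0.0701 q7 -1.39
shift cm [-0.66  0.33  5.77]
rotvec [ 0.0054 -0.0115  0.0089]
shift in target frame [-0.59  0.37  5.78]
```

```bash
python3 -m jog '[[-0.6,0.35,1,0.005,-0.011,0.009],[-0.1,0,1,0,0,0],[-0.1,0,1.5,0,0,0],[0,0,1.2,0,0,0],[0,0,0,0,0,0]]' |head -2
python3 - <<'E'
from h import *
go((.4451,-.2299,.0755),-.047)
E
```

```text
clock: 17.4
tool_pos: [0.445, -0.23, 0.0861]
t 17.4 pos [ 0.445  -0.23    0.0861] yaw -0.046 F [0.8 0.2 0.1] op 0.0697 q7 -1.43
shift cm [ 0.   -0.01  1.06]
rotvec [ 0.0023 -0.0041  0.0009]
shift in target frame [ 0.01 -0.01  1.06]
```

```bash
python3 -m jog '[[-0.02,0,0.6,0.002,-0.004,0],[-0.02,0,0.45,0,0,0],[0,0,0,0,0,0]]' |head -2
python3 - <<'E'
from h import *
go((.4451,-.2299,.0755),-.047)
E
```

```text
clock: 17.77
tool_pos: [0.4451, -0.2301, 0.075]
t 17.77 pos [ 0.4451 -0.2301  0.075 ] yaw -0.046 F [-0.5 -0.2 -0.2] op 0.0699 q7 -1.44
shift cm [ 0.   -0.02 -0.05]
rotvec [ 0.0002 -0.0003  0.001 ]
shift in target frame [ 0.   -0.02 -0.05]
```

Spot on. Closing on the knob.

```bash
python3 -m jog '[[0,0,0,0,0,0],[0,0,0,0,0,0],[0,0,0,0,0,0],[0,0,0,0,0,0],[0,0,0,0,0,0],[0,0,0,0,0,0],[0,0,0,0,0,0]]' 1 45 
python3 -c "
from h import *
go()"
```

```text
clock: 18.65
tool_pos: [0.4456, -0.2304, 0.0758]
orientation: [[0.999, -0.046, 0.002], [-0.046, -0.999, -0.001], [0.002, 0.001, -1.0]]
wrist_force: [0.2, -0.9, -0.1]
opening: 0.019
t 18.65 pos [ 0.4456 -0.2304  0.0758] yaw -0.046 F [ 0.2 -0.9 -0.1] op 0.019 q7 -1.44
```

```bash
python3 -m jog '[[0,0,-1,0,0,0],[0,0,-1,0,0,0],[0,0,-1,0,0,0]]' |head -5
python3 -c "
from h import *
go((.4456,-.2304,.15),-.047)"
```

```text
clock: 19.02
tool_pos: [0.4451, -0.23, 0.1071]
orientation: [[0.999, -0.046, 0.0], [-0.046, -0.999, -0.0], [0.0, 0.0, -1.0]]
wrist_force: [-0.2, 0.1, -0.9]
opening: 0.0192
t 19.02 pos [ 0.4451 -0.23    0.1071] yaw -0.046 F [-0.2  0.1 -0.9] op 0.0192 q7 -1.41
shift cm [ 0.06  0.04 -4.29]
rotvec [ 0.0002 -0.0003  0.0012]
shift in target frame [ 0.06  0.04 -4.29]
```

```bash
python3 -m jog '[[0,0,-2,0,0,0],[0,0,-2.5,0,0,0],[0,0,-1,0,0,0],[0,0,0,0,0,0]]' |head -5
python3 - <<'E'
from h import *
go((.4885,-.0729,.155),-.047)
for n in ('scene','side'): cv2.imwrite(f'pics/{n}13.png',robot.get_image(n)[:,:,::-1])
a=cv2.imread('pics/scene13.png')[150:300,330:490]; b=cv2.imread('pics/side13.png')[200:350,190:350]
cv2.imwrite('pics/13.png',np.hstack([cv2.resize(a,(400,375)),cv2.resize(b,(400,375))]))
E
```

```text
clock: 19.52
tool_pos: [0.4457, -0.2304, 0.1665]
orientation: [[0.999, -0.046, 0.003], [-0.046, -0.999, -0.002], [0.003, 0.002, -1.0]]
wrist_force: [0.8, -0.3, -1.3]
opening: 0.0195
t 19.52 pos [ 0.4457 -0.2304  0.1665] yaw -0.046 F [ 0.8 -0.3 -1.3] op 0.0195 q7 -1.36
shift cm [  3.55 -15.93   1.13]
rotvec [ 0.0021 -0.0033  0.0011]
shift in target frame [  3.53 -15.93   1.15]
```

View pics/13.png

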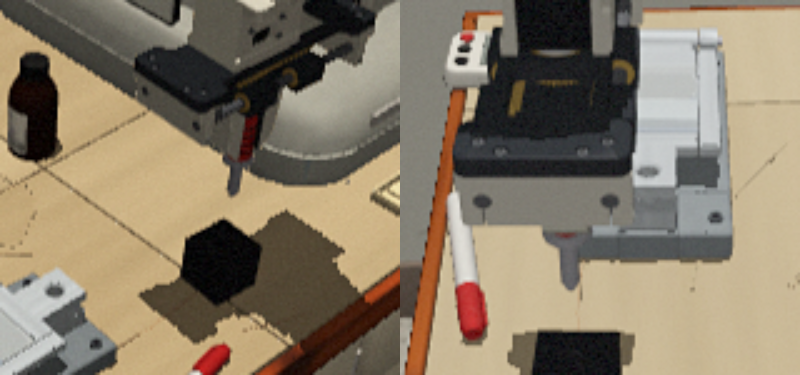

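The pin is held upright, with its tip at scene (423.6,227.2) and side (258.4,315.2). I'll triangulate the tip.

```bash
python3 - <<'E'
from h import *
S=cam('scene');D=cam('side')
print(tri([(S,423.6,227.2),(D,258.4,315.2)]))
s=robot.state(); print('expected', s['tool_pos']+s['orientation']@np.array([0,0,.068]))
E
python3 -m jog '[[0.9,-4,0,0.002,-0.003,0],[0.9,-4,0,0,0,0],[0.9,-4,0,0,0,0],[0.85,-3.9,0,0,0,0],[0,0,0,0,0,0],[0,0,0,0,0,0]]' |head -5
python3 - <<'E'
from h import *
go((.4885,-.0727,.145),-.047)
for n in ('scene','side'): cv2.imwrite(f'pics/{n}14.png',robot.get_image(n)[:,:,::-1])
a=cv2.imread('pics/scene14.png')[190:310,290:410]; b=cv2.imread('pics/side14.png')[190:310,230:350]
cv2.imwrite('pics/14.png',np.hstack([cv2.resize(a,(400,400),interpolation=2),cv2.resize(b,(400,400),interpolation=2)]))
E
```

```text
(array([ 0.44415228, -0.23225026,  0.09876198]), [np.float64(0.000708022088703553), np.float64(0.0007080220887034251)])
expected [ 0.4451457  -0.23014946  0.09744798]
clock: 20.38
tool_pos: [0.4854, -0.069, 0.1596]
orientation: [[0.999, -0.049, -0.011], [-0.049, -0.999, 0.004], [-0.011, -0.004, -1.0]]
wrist_force: [-0.5, -0.2, 0.3]
opening: 0.0191
t 20.38 pos [ 0.4854 -0.069   0.1596] yaw -0.049 F [-0.5 -0.2  0.3] op 0.0191 q7 -1.72
shift cm [0.34 0.36 1.46]
rotvec [-0.0036  0.0111 -0.0017]
shift in target frame [0.33 0.35 1.46]
```

View pics/14.png

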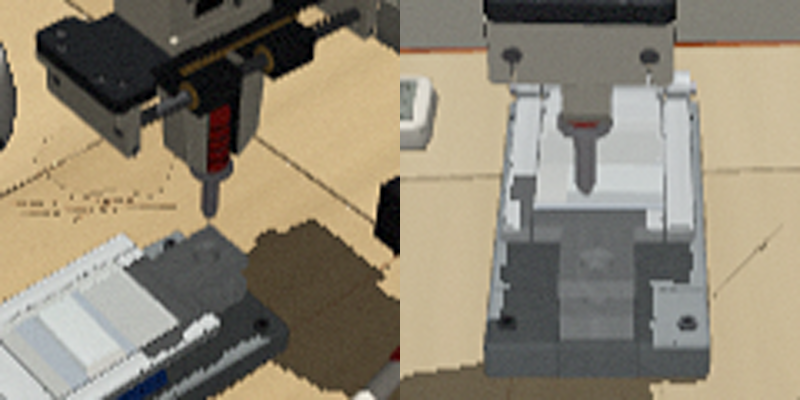

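The pin is above the cover tongue, with its tip at about scene (353,254) and side (285,247). It still needs about 3.4 mm in tool x and 3.5 mm in tool y.

```bash
python3 -m jog '[[0.33,0.36,0.5,-0.0036,0.011,0],[0,0,0.6,0,0,0],[0,0,0,0,0,0],[0,0,0,0,0,0]]' |head -5
python3 - <<'E'
from h import *
go((.4885,-.0725,.13),-.047)
s=robot.state(); print('tip', s['tool_pos']+s['orientation']@np.array([0,0,.068]))
for n in ('scene','side'): cv2.imwrite(f'pics/{n}15.png',robot.get_image(n)[:,:,::-1])
a=cv2.imread('pics/scene15.png')[220:300,320:400]; b=cv2.imread('pics/side15.png')[220:300,250:330]
cv2.imwrite('pics/15.png',np.hstack([cv2.resize(a,(400,400),interpolation=2),cv2.resize(b,(400,400),interpolation=2)]))
E
```

```text
clock: 20.98
tool_pos: [0.4879, -0.0764, 0.1475]
orientation: [[0.998, -0.055, 0.0], [-0.055, -0.998, -0.001], [0.0, 0.001, -1.0]]
wrist_force: [-0.7, -0.5, -0.5]
opening: 0.0191
t 20.98 pos [ 0.4879 -0.0764  0.1475] yaw -0.055 F [-0.7 -0.5 -0.5] op 0.0191 q7 -1.73
shift cm [ 0.04 -0.39  1.75]
rotvec [ 0.0008 -0.0001 -0.008 ]
shift in target frame [ 0.04 -0.39  1.75]
tip [ 0.48790924 -0.07644473  0.07946058]
```

View pics/15.png

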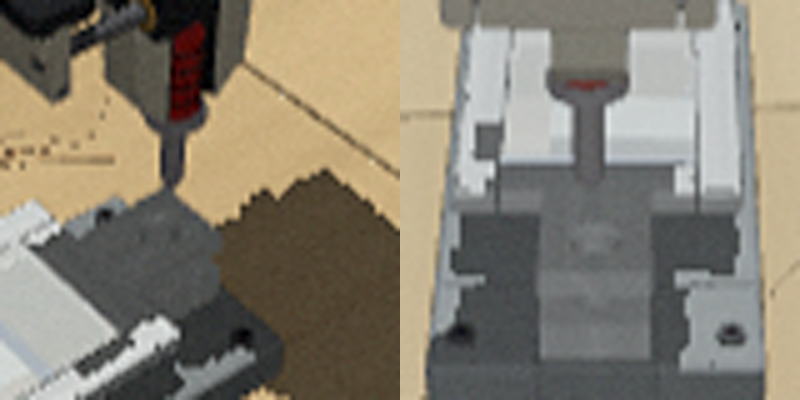

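```bash
python3 - <<'E'
from h import *
S=cam('scene');D=cam('side')
print('tip',tri([(S,354.4,257.4),(D,287.8,256.4)]))
print('hole side',onz(D,289.4,267.6,.055),'scene',onz(S,350.6,267.6,.055),tri([(S,350.6,267.6),(D,289.4,267.6)]))
E
crop=1; python3 - <<'E'
import cv2,numpy as np
a=cv2.imread('pics/scene15.png')[245:285,330:380].astype(float); b=cv2.imread('pics/side15.png')[245:285,265:315].astype(float)
f=lambda i:cv2.resize(np.clip((i-40)*1.8,0,255).astype(np.uint8),(400,320),interpolation=2)
cv2.imwrite('pics/15b.png',np.hstack([f(a),f(b)]))
E
```

```text
tip (array([ 0.48584931, -0.07584038,  0.07831697]), [np.float64(0.0011477586847827637), np.float64(0.0011477586847827234)])
hole side [ 0.48907975 -0.0735245   0.055     ] scene [ 0.48476651 -0.06683956  0.055     ] (array([ 0.48840706, -0.06940742,  0.05130185]), [np.float64(0.0008585225704867877), np.float64(0.0008585225704867958)])
```

View pics/15b.png

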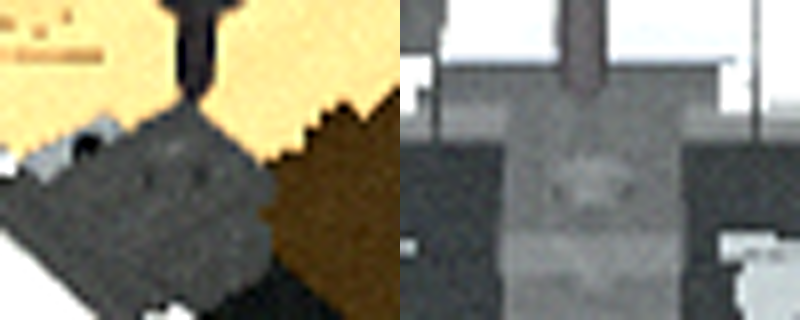

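```bash
python3 - <<'E'
from h import *
S=cam('scene');D=cam('side')
print(tri([(S,351.9,266.25),(D,289.1,268.1)]))
go((.4890,-.0723,.135),-.047)
E
```

```text
(array([ 0.48805105, -0.07282426,  0.05306694]), [np.float64(0.0006342271114494665), np.float64(0.0006342271114496224)])
t 21.07 pos [ 0.488  -0.0763  0.1476] yaw -0.055 F [-0.2 -0.2 -1.5] op 0.0188 q7 -1.73
shift cm [ 0.08 -0.4   1.26]
rotvec [ 0.0009 -0.0003 -0.0078]
shift in target frame [ 0.08 -0.4   1.26]
```

```bash
python3 -m jog '[[0.12,-0.33,0.4,0,0,-0.008],[0,0,0.5,0,0,0],[0,0,0,0,0,0],[0,0,0,0,0,0]]' |head -2
python3 - <<'E'
from h import *
go((.4892,-.0730,.125),-.047)
E
```

```text
clock: 21.58
tool_pos: [0.4897, -0.0724, 0.1381]
t 21.57 pos [ 0.4897 -0.0724  0.1381] yaw -0.045 F [ 0.7  1.  -1.5] op 0.0193 q7 -1.74
shift cm [-0.05  0.06  1.31]
rotvec [ 0.0008 -0.0007  0.0015]
shift in target frame [-0.05  0.06  1.31]
```

```bash
python3 -m jog '[[-0.05,0.06,0.4,0,0,0],[0,0,0.4,0,0,0],[0,0,0,0,0,0],[0,0,0,0,0,0]]' |head -2
python3 - <<'E'
from h import *
go((.4892,-.0730,.12),-.047)
a=robot.get_image('scene')[245:285,330:380,::-1].astype(float); b=robot.get_image('side')[245:285,265:315,::-1].astype(float)
f=lambda i:cv2.resize(np.clip((i-30)*1.8,0,255).astype(np.uint8),(400,320),interpolation=2)
cv2.imwrite('pics/16.png',np.hstack([f(a),f(b)]))
E
```

```text
clock: 22.08
tool_pos: [0.489, -0.0732, 0.1295]
t 22.07 pos [ 0.489  -0.0732  0.1295] yaw -0.046 F [ 1.1  0.6 -0.4] op 0.0191 q7 -1.75
shift cm [ 0.01 -0.02  0.95]
rotvec [ 0.0008 -0.0006  0.0014]
shift in target frame [ 0.01 -0.02  0.95]
```

View pics/16.png

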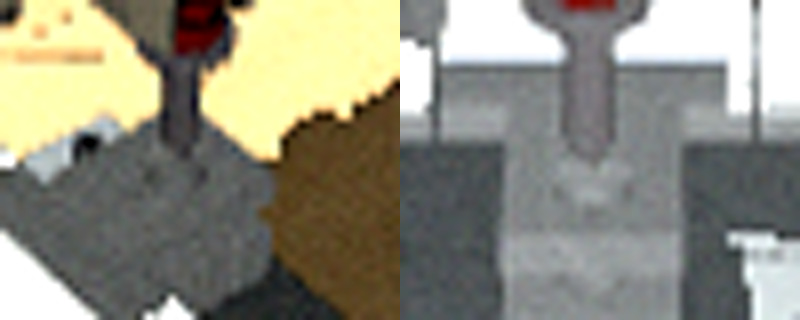

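The tip is just above the hole: scene (178,158) against hole (175,170), side (586,158) against hole (593,185). I'll add about half a millimetre in +x and go down gently.

```bash
python3 -m jog '[[0.05,0,0.4,0,0,0],[0,0,0.4,0,0,0],[0,0,0.4,0,0,0],[0,0,0,0,0,0]]' |head -5
python3 -c "
from h import *
go((.4893,-.0731,.11),-.047)"
```

```text
clock: 22.68
tool_pos: [0.4896, -0.0732, 0.1167]
orientation: [[0.999, -0.046, 0.001], [-0.046, -0.999, -0.001], [0.001, 0.001, -1.0]]
wrist_force: [-0.2, 0.4, -1.9]
opening: 0.0189
t 22.68 pos [ 0.4896 -0.0732  0.1167] yaw -0.046 F [-0.2  0.4 -1.9] op 0.0189 q7 -1.76
shift cm [-0.03 -0.01  0.67]
rotvec [ 0.0009 -0.0007  0.0012]
shift in target frame [-0.03 -0.01  0.67]
```

```bash
python3 -m jog '[[-0.02,0,0.4,0,0,0],[0,0,0.4,0,0,0],[0,0,0.4,0,0,0],[0,0,0,0,0,0]]' |head -5
python3 -c "
from h import *
go((.4893,-.0731,.095),-.047)"
```

```text
clock: 23.18
tool_pos: [0.4893, -0.0732, 0.1038]
orientation: [[0.999, -0.046, 0.0], [-0.046, -0.999, -0.001], [0.0, 0.001, -1.0]]
wrist_force: [0.1, -0.3, 0.5]
opening: 0.019
t 23.18 pos [ 0.4893 -0.0732  0.1038] yaw -0.046 F [ 0.1 -0.3  0.5] op 0.019 q7 -1.78
shift cm [-0.01 -0.01  0.88]
rotvec [ 0.0008 -0.0005  0.0013]
shift in target frame [-0.01 -0.01  0.88]
```

```bash
python3 -m jog '[[0,0,0.4,0,0,0],[0,0,0.4,0,0,0],[0,0,0.4,0,0,0],[0,0,0,0,0,0]]' |head -5
python3 -c "
from h import *
go((.4893,-.0731,.0758),-.047)"
```

```text
clock: 23.68
tool_pos: [0.4894, -0.0733, 0.0909]
orientation: [[0.999, -0.046, 0.0], [-0.046, -0.999, -0.001], [0.0, 0.001, -1.0]]
wrist_force: [-0.3, -0.3, -0.2]
opening: 0.0188
t 23.68 pos [ 0.4894 -0.0733  0.0909] yaw -0.046 F [-0.3 -0.3 -0.2] op 0.0188 q7 -1.79
shift cm [-0.01 -0.02  1.51]
rotvec [ 0.0008 -0.0005  0.0012]
shift in target frame [-0.01 -0.02  1.51]
```

```bash
python3 -m jog '[[0,0,0.4,0,0,0],[0,0,0.4,0,0,0],[0,0,0.4,0,0,0],[0,0,0,0,0,0]]' - 60|head -5
python3 -c "
from h import *
go((.4893,-.0731,.0758),-.047)"
```

```text
clock: 24.18
tool_pos: [0.4898, -0.0737, 0.0786]
orientation: [[0.999, -0.046, 0.001], [-0.046, -0.999, -0.002], [0.001, 0.002, -1.0]]
wrist_force: [-0.9, -0.2, 2.5]
opening: 0.0188
t 24.18 pos [ 0.4898 -0.0737  0.0786] yaw -0.046 F [-0.9 -0.2  2.5] op 0.0188 q7 -1.81
shift cm [-0.05 -0.06  0.28]
rotvec [ 0.0015 -0.0012  0.0009]
shift in target frame [-0.05 -0.06  0.28]
```

```bash
python3 -m jog '[[-0.04,-0.05,0.2,0,0,0],[0,0,0.2,0,0,0],[0,0,0.2,0,0,0]]' |head -5
python3 -c "
from h import *
go((.4893,-.0731,.0758),-.047)"
```

```text
clock: 24.55
tool_pos: [0.4901, -0.0738, 0.0752]
orientation: [[0.999, -0.047, 0.002], [-0.047, -0.999, -0.004], [0.002, 0.004, -1.0]]
wrist_force: [-10.7, -0.1, 34.6]
opening: 0.0192
t 24.55 pos [ 0.4901 -0.0738  0.0752] yaw -0.047 F [-10.7  -0.1  34.6] op 0.0192 q7 -1.81
shift cm [-0.08 -0.06 -0.06]
rotvec [ 0.0039 -0.0019  0.0004]
shift in target frame [-0.08 -0.06 -0.06]
```

```bash
python3 -m jog '[[0,0,0.1,0,0,0],[0,0,0.1,0,0,0]]' |head -5
python3 - <<'E'
from h import *
go()
a=robot.get_image('scene');go();b=robot.get_image('side');go()
cv2.imwrite('pics/17.png',np.hstack([cv2.resize(a[200:340,240:400,::-1],(400,350),interpolation=2),cv2.resize(b[180:320,220:380,::-1],(400,350),interpolation=2)]))
E
```

```text
clock: 24.8
tool_pos: [0.4899, -0.0737, 0.0756]
orientation: [[0.999, -0.046, 0.001], [-0.046, -0.999, -0.006], [0.002, 0.006, -1.0]]
wrist_force: [-3.6, -0.0, 11.3]
opening: 0.019
t 24.8 pos [ 0.4899 -0.0737  0.0756] yaw -0.046 F [-3.6 -0.  11.3] op 0.019 q7 -1.82
t 24.85 pos [ 0.4899 -0.0736  0.0756] yaw -0.046 F [-3.8 -0.8 13.9] op 0.0189 q7 -1.82
t 24.9 pos [ 0.4899 -0.0737  0.0756] yaw -0.046 F [-4.3 -1.5 14.8] op 0.0192 q7 -1.82
```

View pics/17.png

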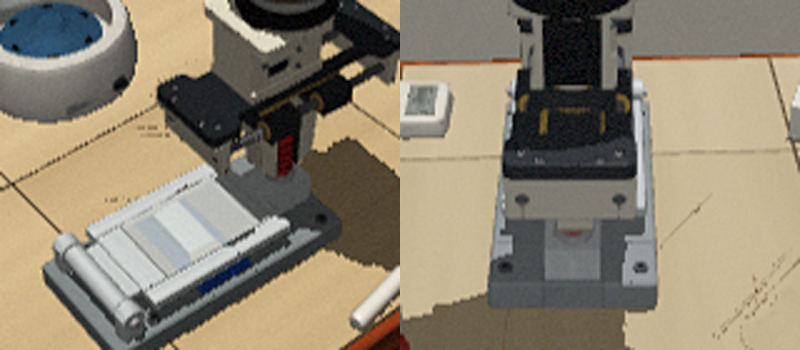

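The tool height (75.6 mm) matches the height at which the pin was gripped when fully seated, so the pin is home. The push is steady at about 14 N and the cover looks shut in both views. I'm handing in.

```bash
python3 -c "
from h import *
go()
print(robot.close_job())
go()"
```

```text
t 24.9 pos [ 0.4899 -0.0737  0.0756] yaw -0.046 F [-4.3 -1.5 14.8] op 0.0192 q7 -1.82
the job is handed in; nothing more can be done
None
the job is handed in; nothing more can be done
```

I finished the job and handed it in at 24.9 s; it reported no verdict. The pack is on the bed, the cover is shut over it, and the lock pin is home with the gripper still pressing the knob.

- **Pack:** I dragged it about 25 mm towards the robot as the jaws closed, to keep clear of the bottle. I then laid it between the raised edges, and the wrist picture after release showed it centred across the bed.
- **Cover:** I pushed it over from behind and let it sink onto the pack by itself.
- **Pin:** I took it by the knob and lowered it through the cover's hole into the lower one with almost no side force, then pressed it home.

**Last checks:**
- **Seating:** The tool height was 75.6 mm, against 75.8 mm when the pin was gripped in its stand. That puts the knob at about 71 mm, so I take the pin as fully home.
- **Push and grip:** The downward push was about 14.8 N with the grip set to 60 N. It peaked at 34.6 N when the pin reached its stop, then I eased it off.
- **Cover and bystanders:** The cover looked shut in both pictures. I felt no contact with the bystanders and saw none move in the views I had, but I did not re-measure their positions.

**Disagreements:** the camera estimate of the pin tip differed from the arm's own by up to about 2 mm, so I aimed between the two and the pin went in. There was also a sideways load of about 4 N at the end.

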